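# Shut the watering station's isolator, then change over its selector

### The job

On the plant-watering station, swing the long isolator lever clockwise until it is fully home on its inner stop; only then is the wing-shaped selector freed. Then turn the selector clockwise to its far stop, so that its nose is at the right-hand mark, and let go. Do it gently, feeling for the stops and never straining either control against a stop or against the lock, and leave the plant, cup and spoon where they are.

Things in the scene. Friction and masses are not known exactly. Their poses are not given: they have to be found in the camera images.
- station: Fixed watering station: a grey box 210 mm (its x) by 270 mm (its y), 80 mm high, white deck on top. Origin: centre of its underside, z up; its -x side faces the robot at yaw 0. Isolator axis at x 0, y +54 mm, selector axis at x 0, y -54 mm, both upright. The hidden stops and lock are strained by more than about 1.6 N m on either control beyond its drag (22 N in all at the post).
- iso_axis (a point): Point on the isolator's upright turning axis, 45 mm above the deck (125 mm above the table), level with iso_grip.
- iso_grip (a point): Centre of the isolator's upright black round post, 18 mm across, 50 mm tall (18 to 68 mm above the deck), fixed at the end of a flat steel lever, 90 mm from the turning axis. It can be pinched from above or pushed from the side.
- iso (a joint): Isolator lever's turn, rad, clockwise from above; at 0 it points along the station's +y. Starts at 0 to 0.15. Drags about 0.4 N m (4 to 5 N at the post). Its hidden cam is fitted at an unknown offset, so the hard stop (home) lies anywhere from 1.1 to 1.6: no reading or picture tells, it must be felt. The lock frees the selector only within about 0.08 of that stop. With the selector over, it is locked.
- sel_grip (a point): Centre of the selector's wing grip, on its upright axis, 30 mm above the deck (110 mm above the table). The wing is a black bar 14 mm thick, about 56 mm long, its top 45 mm and its underside 8 mm above the deck. This point's x axis runs along the wing towards its narrow nose; grip it across (along y).
- sel (a joint): Selector's turn, rad, clockwise from above; at 0 its nose points 29 degrees left of the station's +x. Starts at -0.3 to 0. Drags about 0.15 N m. While the isolator is not home it meets the lock at about 0.1; freed, it turns on to its hard stop at about 0.98 (nose 28 degrees right of the station's +x).
- potted_plant: Bystander: leafy plant in a loose terracotta pot, 80 mm across and 80 mm tall, leaves to about 160 mm; origin at the centre of its underside.
- paper_cup: Bystander: loose white paper cup, 74 mm across, 85 mm tall; origin at the centre of its underside.
- spoon: Bystander: loose steel spoon with a wooden handle, 170 mm long, lying on the table beyond the station.

How it is judged:
On the way, in this order (a step that is already met when the one before it is completed fails the run):
1. the isolator lever is swung round (past 0.95 rad) while the selector is still locked (value of joint iso above 0.95 rad and value of joint sel below 0.3 rad), for 0.1 s.
2. the selector, freed, is turned to its far stop (past 0.9 rad) with the isolator still set (value of joint iso above 0.95 rad and value of joint sel above 0.9 rad), for 0.2 s.
At the end, for the whole second after the job is handed in: The isolator lever stands home (turned past 0.95 rad; the selector cannot pass the lock unless it is home within about 0.08 rad) and the selector stands at its far stop (past 0.9 of about 0.98 rad), both at rest (all of step 2 and velocity of joint each of iso, sel below 0.05 rad/s); the robot touches nothing.
It fails at once if a control is strained against its stop (more than 32 N on a stop) (contact force between any of stop_iso, stop_sel and anything else above 32 N).
It fails at once if the selector is forced against the lock (more than 17 N on its bolt) (contact force between tail0 and anything else above 17 N).
It fails at once if the plant, cup or spoon is shifted more than 25 mm (distance of any of potted_plant, paper_cup, spoon from where it was at the start of the episode above 0.025 m).
It fails at once if the plant or the cup is tipped (angle between any of potted_plant, paper_cup's own z axis and vertical above 0.35 rad).
It also fails if it takes over 72 s, if anything falls off the work surface, if the arm or the gripper's body presses on something with over 40 N, if the wrist force passes 120 N, or if a joint passes its speed limit or range.

### The arm

A 6-joint arm with a two-finger parallel gripper is mounted at the origin on the work surface. World frame = base frame: x ahead of the robot, y to its left, z up, the work surface at z = 0. Lengths are in m, angles in rad, forces in N, time in s.
With the tool pointing down it reaches from about 0.25 to 0.775 m from the base axis. Payload 4 kg.
Tool frame: the origin (TCP) lies between the finger pads; the fingertips stand 14 mm ahead of it and the grasp point (between the pads) lies 5 mm behind it (robot.tips_ahead is the distance from the TCP to the fingertips, in m); z points along the fingers, y is the direction in which the jaws open and shut (so a half turn about z gives the same grasp; the last joint's range is limited). The gripper opens to 94 mm and grips with 3 to 60 N. Pads are 16 mm wide; open, the fingers measure 119 mm over their backs; the gripper's body (75 mm by 177 mm) begins 78 mm behind the grasp point.
Start: joints at [1.129, 0.087, 1.371, -0, 1.684, -0.103], TCP at [0.183, 0.519, 0.183] pointing down, gripper open.
Joint ranges: [-3.1, 3.1], [-0.76, 2.03], [0.27, 2.55], [-1.08, 4.22], [0.17, 2.65], [-2.57, 2.57]. Speed limits (rad/s): [2.79, 2.79, 3.14, 3.14, 3.14, 3.14].

### API

Orientations are given as [roll, pitch, yaw] about the fixed x, y, z axes, in that order (R = Rz(yaw) Ry(pitch) Rx(roll)).
In Python, from bench import robot, optics, job gives the robot as it stands.
- The arm moves only by the tool apply_moves, never from a script. Its argument "moves" is a list of rows, each a list of 3 entries, a list of its own where there are three numbers: the shift along the tool's x, y, z in cm, then the turn, a rotation vector about the tool's x, y, z in rad, then the opening, from 0 (shut) to 1 (fully open). In form: [[[tx, ty, tz], [rx, ry, rz], grip], ...]. A call has exactly 10 rows; each row is the pose to reach, as a shift and turn from the pose commanded when the call began, along the tool's axes at that moment; what a row does not reach only later rows make up. A row lasts 1/12 s, in which the tool goes at most 41.7 mm and 7.16 degrees, less where a joint would pass 70% of its speed; a pose out of reach is approached as far as the arm can. A call with a gripper value outside its range is refused whole. The fingers move at their own pace and stop on an object; the grip force is fixed at half the most. Time passes only in rows, so rows that repeat a pose let the fingers close, or fill a call up. It gives the time, the measured TCP pose, the force and the opening at its end, in the units of the state.
- robot.get_obs(): the state, without advancing time (a new reading comes with each control period).
- optics.snapshot(name): name is "scene" or "top" or "wrist"; returns the picture (400x640x3 uint8, red, green, blue); there is no depth.
- optics.get_calibration(name): a dict with "fx", "fy", "cx", "cy" (pixels), "rvec" (rotation vector, rad) and "tvec" (3), from world to camera coordinates, as OpenCV has them. Camera axes: x right, y down, z forward; pixel columns grow to the right and rows downward; lengths in m; the calibration is good to about 2 mm. A picture is of the moment at which its call begins: read the wrist's pose just before it. get_calibration takes no time and is no camera call; for the wrist camera it gives the pose at the moment of the call.
- job.close_job(): hands the job in, once; it reports no verdict.
The state is a dict: "time": time; "joint_positions": joint angles; "qvel": joint speeds; "joint_torque": joint torques, N m; "tool_pos": TCP position; "ee_rot": TCP orientation; "wrist_force": force on the tool from outside, world axes, zero at the start; "wrist_torque": the same for the moment, N m; "width": finger opening in m.
Only numpy, scipy, OpenCV 4.12 (cv2) and the standard library are available. Lean on these libraries where they do the work, as an engineer would, in place of code of your own. Each camera call takes 0.05 s, during which the arm holds its last target.

## Working session

There is one attempt and no reset: what is moved stays moved. The work goes in short steps, Python scripts to look and compute and a tool call to move; the robot and the scene stay as the last step left them, time stands still between calls to the robot, and variables do not carry over. Pictures are saved under pics/ and viewed, and the job is handed in when it is done.

Besides the shell and the picture viewer there is one more tool, called after "Emit:" as a command line: name --argument value ..., lists and objects as JSON in quotes. apply_moves: Moves the arm, as the interface text tells. Its arguments: {"type":"object","properties":{"moves":{"type":"array"}},"required":["moves"]}

```bash
mkdir -p pics; ls; python3 - <<'E'
from bench import robot, optics, job
import cv2
o=robot.get_obs()
for k,v in o.items(): print(k,v)
for n in("scene","top","wrist"):
    c=optics.get_calibration(n);print(n,c)
    cv2.imwrite(f"pics/{n}0.png",optics.snapshot(n)[:,:,::-1])
E
```

```text
pics
time 0.0
joint_positions [ 1.12891193e+00  8.79298700e-02  1.37224239e+00  1.81162256e-05
  1.68359388e+00 -1.03093514e-01]
qvel [-7.38011254e-04 -5.95522221e-04 -2.19707205e-04 -1.12316540e-03
 -3.37520956e-05 -2.38905745e-03]
joint_torque [-1.11790489e-04 -3.40201485e+01 -3.02419138e+01  7.14623882e-02
  3.33149219e-02 -1.37530033e-04]
tool_pos [0.18252949 0.51819733 0.18182399]
ee_rot [-3.13943256e+00 -2.41585268e-04  2.80280353e+00]
wrist_force [-0.15477299 -0.05970651 -0.89206801]
wrist_torque [-0.01196258  0.01794172  0.02130306]
width 0.09395255017555425
scene {'fx': 490.01164081921047, 'fy': 490.01164081921047, 'cx': 323.2593694837916, 'cy': 190.89038292178785, 'rvec': array([ 1.70151852,  1.97805589, -0.69360343]), 'tvec': array([ 0.06917642, -0.37685419,  1.71400313])}
top {'fx': 408.54139440908733, 'fy': 408.54139440908733, 'cx': 313.04162793979964, 'cy': 206.15735483520544, 'rvec': array([ 2.15095979, -2.21373501,  0.06979342]), 'tvec': array([0.02342064, 0.57988744, 0.87698317])}
wrist {'fx': 339.03370825873344, 'fy': 339.03370825873344, 'cx': 323.61583173689047, 'cy': 200.23520874937284, 'rvec': array([-2.40486804, -1.70073101, -0.19494395]), 'tvec': array([-0.54987756, -0.02294538,  0.38968603])}
```

View pics/scene0.png

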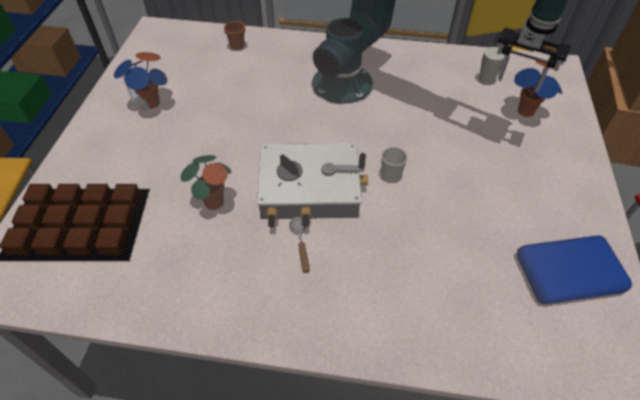

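View pics/top0.png

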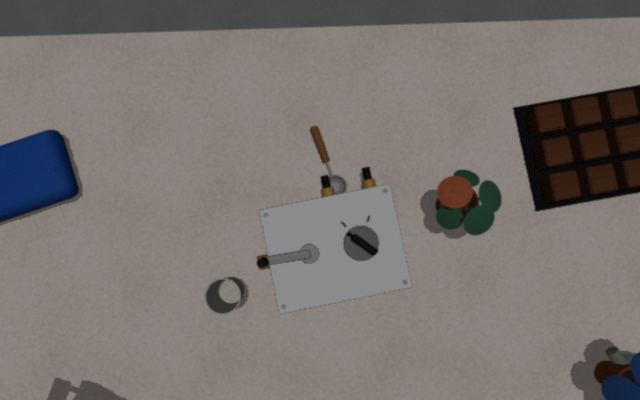

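View pics/wrist0.png

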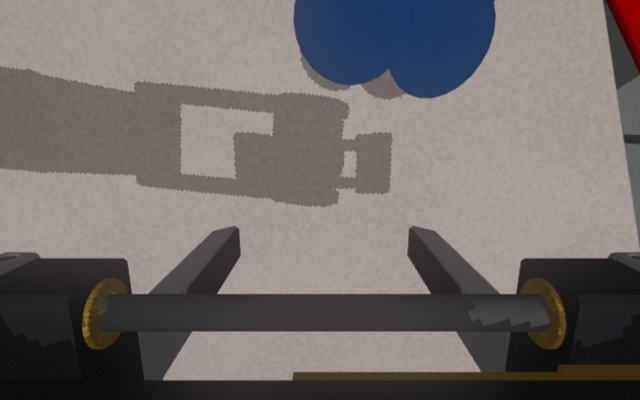

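The top picture shows the station: deck corners near (260,210), (389,186), (411,287) and (280,314), isolator hub at (309,254), its post at (263,262), selector at (361,243). The cup is at (226,294) and the plant at (460,205). I'll refine these.

```bash
cat > h.py <<'E'
import numpy as np,cv2
from bench import robot, optics, job
def ray(n,uv,z):
    c=optics.get_calibration(n);R=cv2.Rodrigues(c['rvec'])[0];C=-R.T@c['tvec']
    d=R.T@np.array([(uv[0]-c['cx'])/c['fx'],(uv[1]-c['cy'])/c['fy'],1]);return C+d*(z-C[2])/d[2]
def proj(n,P):
    c=optics.get_calibration(n);K=np.array([[c['fx'],0,c['cx']],[0,c['fy'],c['cy']],[0,0,1]])
    return cv2.projectPoints(np.array(P,float).reshape(-1,3),c['rvec'],c['tvec'],K,None)[0].reshape(-1,2)
E
python3 - <<'E'
from h import *
im=cv2.imread('pics/top0.png')
cv2.imwrite('pics/top0z.png',cv2.resize(im[170:330,195:415],None,fx=3.6,fy=3.6,interpolation=cv2.INTER_CUBIC))
m=(im.min(2)>175).astype(np.uint8)
print(im[230,290],im[150,450])
for uv in [(260,210),(389,186),(411,287),(280,314)]: print(ray('top',uv,.08))
print('hub',ray('top',(309,254),.09),'post',ray('top',(263,262),.148),'sel',ray('top',(361,243),.085))
print('cup',ray('top',(226,294),.05),'plant',ray('top',(460,205),.06))
E
```

```text
[142 139 138] [126 131 138]
[0.57138269 0.11539265 0.08      ]
[ 0.61309954 -0.15078763  0.08      ]
[ 0.40683823 -0.18660802  0.08      ]
[0.3603759  0.07915286 0.08      ]
hub [0.47931278 0.01722775 0.09      ] post [0.46954749 0.10244208 0.148     ] sel [ 0.49824409 -0.08849451  0.085     ]
cup [0.39905635 0.19418093 0.05      ] plant [ 0.57103037 -0.30122322  0.06      ]
```

View pics/top0z.png

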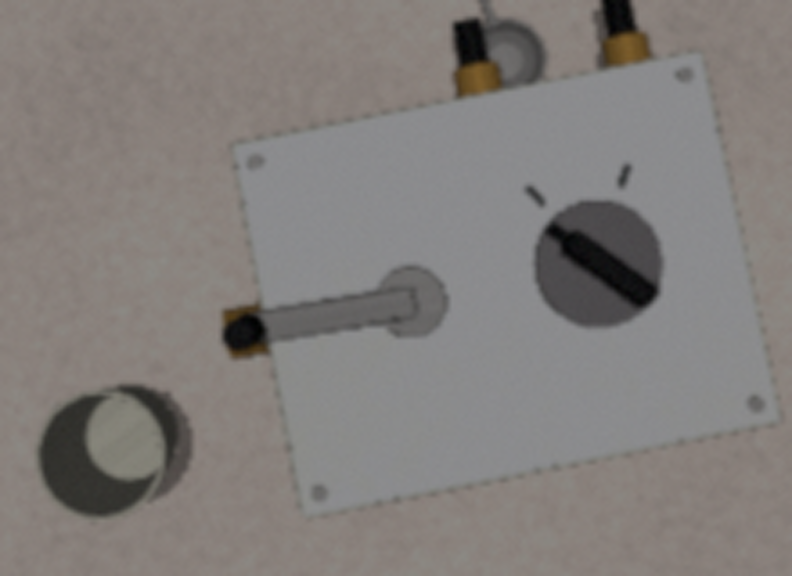

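```bash
cat >> h.py <<'E'
def W(p,s):
    c,n=np.cos(s[2]),np.sin(s[2]);p=np.atleast_2d(p);return np.c_[s[0]+c*p[:,0]-n*p[:,1],s[1]+n*p[:,0]+c*p[:,1],p[:,2]]
E
python3 - <<'E'
from h import *
from scipy.optimize import least_squares
z=lambda p:np.array(p)/3.6+[195,170]-0.36
uv=z([(233,143),(704,55),(780,424),(305,517)])
loc=np.array([[.105,.135,.08],[.105,-.135,.08],[-.105,-.135,.08],[-.105,.135,.08]])
f=lambda s:(proj('top',W(loc,s))-uv).ravel()
r=least_squares(f,[.48,-.03,.17]);s=r.x;print('station',s,r.fun)
ia=W([0,.054,.125],s)[0];sa=W([0,-.054,.11],s)[0];print('iso axis',ia,'sel',sa)
for h in(.148,):
  p=ray('top',z((243,331)),h);d=p-ia;a=np.arctan2(d[1],d[0]);print('post',p,np.hypot(*d[:2]),'iso',s[2]+np.pi/2-a)
a=ray('top',z((549,227)),.115);b=ray('top',z((648,300)),.125);d=a-b;w=np.arctan2(d[1],d[0]);print('wing',w,'sel',s[2]+np.deg2rad(29)-w)
P=W([[0,.054,.09],[0,-.054,.082],[-.105,.135,0],[.105,.135,.08],[-.105,-.135,.08],[-.105,.135,.08],[.105,-.135,.08]],s)
im=cv2.imread('pics/scene0.png')
cr=cv2.resize(im[120:240,220:400],None,fx=4,fy=4,interpolation=cv2.INTER_CUBIC)
for q in proj('scene',P): cv2.circle(cr,tuple(int(v) for v in ((q-[220,120])*4+2)),3,(0,0,255),1)
cv2.imwrite('pics/scz.png',cr)
E
```

```text
station [ 0.48890637 -0.03587479  0.16194177] [ 1.1813263   0.92230529 -0.54248207  0.48235447 -0.59387329 -0.51439794
 -0.03066377 -0.81526575]
iso axis [0.48019968 0.01741868 0.125     ] sel [ 0.49761305 -0.08916826  0.11      ]
post [0.47036299 0.10403369 0.148     ] 0.08717179288186945 iso 0.04885824301186936
wing 0.8979363916473104 sel -0.2298491422536033
```

View pics/scz.png

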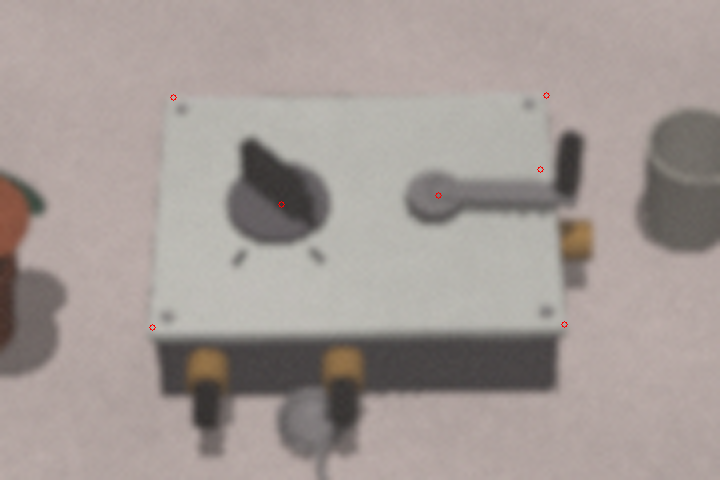

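```bash
cat >> h.py <<'E'
def mv(c,t):
    "c,t=(x,y,z,yaw) -> tool shift cm, rz"
    d=np.array(t[:3])-np.array(c[:3]);y=c[3];return np.round([100*(np.cos(y)*d[0]+np.sin(y)*d[1]),100*(np.sin(y)*d[0]-np.cos(y)*d[1]),-100*d[2],c[3]-t[3]],3)
def ap(c,s):
    y=c[3];return (c[0]+.01*(np.cos(y)*s[0]+np.sin(y)*s[1]),c[1]+.01*(np.sin(y)*s[0]-np.cos(y)*s[1]),c[2]-.01*s[2],y-s[3])
E
python3 - <<'E'
from h import *
c=(.183,.519,.183,2.803)
print(mv(c,(.47,.105,.26,1.683)))
E
```

```text
[-40.822 -29.516  -7.7     1.12 ]
```

Emit:
apply_moves --moves '[[[0,0,-3.5],[0,0,0],0.5],[[0,0,-7],[0,0,0],0.5],[[-2,-1.5,-7.7],[0,0,0.05],0.5],[[-5,-3.6,-7.7],[0,0,0.13],0.5],[[-8,-5.8,-7.7],[0,0,0.22],0.5],[[-11,-8,-7.7],[0,0,0.3],0.5],[[-14,-10.1,-7.7],[0,0,0.38],0.5],[[-17,-12.3,-7.7],[0,0,0.47],0.5],[[-20,-14.5,-7.7],[0,0,0.55],0.5],[[-22,-15.9,-7.7],[0,0,0.6],0.5]]'

```text
time: 0.98
tool_pos: [0.3386, 0.293, 0.2598]
ee_rot: [-3.141, 0.001, 2.197]
wrist_force: [-0.8, 0.7, 0.6]
width: 0.0471
```

```bash
python3 - <<'E'
from h import *
c=ap((.183,.519,.183,2.803),(-22,-15.9,-7.7,.6));print(c)
print(mv(c,(.47,.105,.18,1.683)))
E
```

```text
(np.float64(0.3376956371865439), np.float64(0.2959523373010845), 0.26, 2.203)
[-23.223  -0.61    8.      0.52 ]
```

Emit:
apply_moves --moves '[[[-2.5,0,0],[0,0,0.06],0.5],[[-5.5,-0.1,0],[0,0,0.12],0.5],[[-8.5,-0.2,0],[0,0,0.19],0.5],[[-11.5,-0.3,0],[0,0,0.26],0.5],[[-14.5,-0.4,0],[0,0,0.33],0.5],[[-17.5,-0.5,0],[0,0,0.4],0.5],[[-20.5,-0.6,1],[0,0,0.46],0.5],[[-22.5,-0.6,3],[0,0,0.52],0.5],[[-23.2,-0.6,5],[0,0,0.52],0.5],[[-23.2,-0.6,7],[0,0,0.52],0.5]]'

```text
time: 1.82
tool_pos: [0.4705, 0.1031, 0.1886]
ee_rot: [-3.141, 0.0, 1.679]
wrist_force: [-0.4, -0.2, 0.3]
width: 0.0471
```

```bash
python3 - <<'E'
from h import *
c=ap(ap((.183,.519,.183,2.803),(-22,-15.9,-7.7,.6)),(-23.2,-.6,7,.52));print(c)
cv2.imwrite('pics/w1.png',optics.snapshot('wrist')[:,:,::-1])
o=robot.get_obs();print(o['tool_pos'],o['ee_rot'],o['wrist_force'],o['joint_positions'])
print(proj('wrist',[[.47,.105,.148],[.4802,.0174,.098]]))
E
```

```text
(np.float64(0.4699496310587571), np.float64(0.1052460681203137), 0.19, 1.6829999999999998)
[0.4674613  0.10357229 0.18377285] [-3.13224695e+00 -4.45585176e-05  1.68058006e+00] [-2.07054102 -0.28041548 -2.47485702] [ 9.95909491e-02 -6.47032005e-02  1.52263422e+00 -5.10824174e-05
  1.69300730e+00 -1.01989796e-02]
[[327.69529971 213.46396015]
 [327.96957637 290.70023586]]
```

View pics/w1.png

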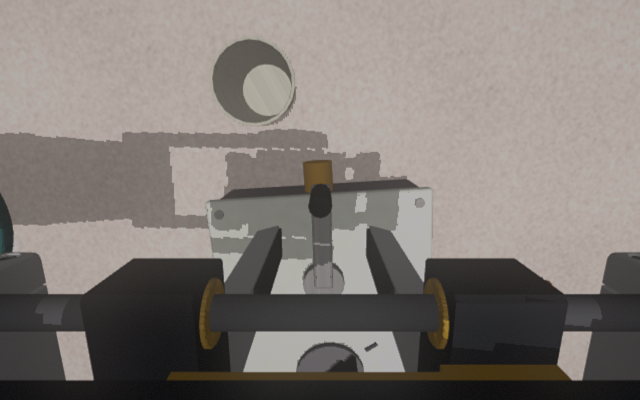

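```bash
python3 - <<'E'
from h import *
o=robot.get_obs();print(o['tool_pos'],o['ee_rot'],o['wrist_force'])
im=optics.snapshot('wrist')[:,:,::-1]
print(proj('wrist',[[.47,.105,.148],[.4802,.0174,.098]]), ray('wrist',(320,193),.148))
o=robot.get_obs();print(o['tool_pos'],o['ee_rot'],o['wrist_force'])
cv2.imwrite('pics/w2.png',cv2.resize(im[150:300,200:440],None,fx=3,fy=3,interpolation=cv2.INTER_CUBIC))
E
```

```text
[0.4674613  0.10357229 0.18377285] [-3.13224695e+00 -4.45585176e-05  1.68058006e+00] [-2.07054102 -0.28041548 -2.47485702]
[[327.7312312  213.53504008]
 [327.87171142 290.30222582]] [0.46273928 0.11963243 0.148     ]
[0.4673464  0.10411569 0.18560745] [-3.13284462e+00 -2.27078326e-04  1.68150410e+00] [ 0.19447886 -0.39769925  0.02769191]
```

View pics/w2.png

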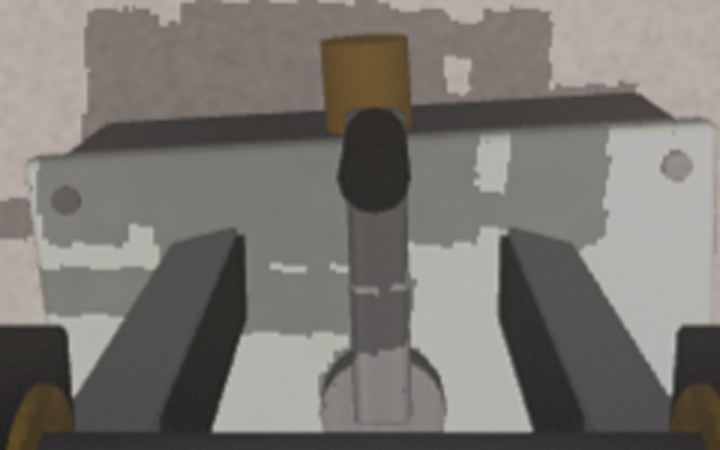

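```bash
python3 - <<'E'
from h import *
print(ray('wrist',(324.7,211.5),.148), ray('wrist',(327,288.3),.098))
print(robot.get_obs()['tool_pos'])
E
```

```text
[0.46762753 0.10628404 0.148     ] [0.47916243 0.01934107 0.098     ]
[0.4673464  0.10411569 0.18560745]
```

Emit:
apply_moves --moves '[[[0,0,0.6],[0,0,0],0.5],[[0,0,1.5],[0,0,0],0.5],[[0,0,2.5],[0,0,0],0.5],[[0,0,3.5],[0,0,0],0.5],[[0,0,4.5],[0,0,0],0.5],[[0,0,5.3],[0,0,0],0.5],[[0,0,6],[0,0,0],0.5],[[0,0,6.4],[0,0,0],0.5],[[0,0,6.4],[0,0,0],0.5],[[0,0,6.4],[0,0,0],0.5]]'

```text
time: 2.75
tool_pos: [0.4697, 0.1049, 0.1259]
ee_rot: [-3.142, -0.0, 1.683]
wrist_force: [-0.8, 0.1, 0.1]
width: 0.0469
```

```bash
cat >> h.py <<'E'
AX=np.array([.4797,.018])
def arc(c,psis,z=.126,r=.089):
    out=[]
    for p in psis:
        t=(AX[0]+r*np.cos(p),AX[1]+r*np.sin(p),z,p);m=mv(c,t);out.append([[round(float(m[0]),2),round(float(m[1]),2),round(float(m[2]),2)],[0,0,round(float(m[3]),3)],.3])
    print(out); return (AX[0]+r*np.cos(psis[-1]),AX[1]+r*np.sin(psis[-1]),z,psis[-1])
E
python3 - <<'E'
from h import *
c=(.4699,.1052,.126,1.683)
a=1.683
print(arc(c,[a,a-.02,a-.06,a-.1,a-.15,a-.2,a-.25,a-.3,a-.34,a-.36]))
E
```

```text
[[[0.12, -0.0, -0.0], [0, 0, 0.0], 0.3], [[0.12, 0.17, -0.0], [0, 0, 0.02], 0.3], [[0.11, 0.53, -0.0], [0, 0, 0.06], 0.3], [[0.08, 0.89, -0.0], [0, 0, 0.1], 0.3], [[0.03, 1.33, -0.0], [0, 0, 0.15], 0.3], [[-0.05, 1.77, -0.0], [0, 0, 0.2], 0.3], [[-0.15, 2.2, -0.0], [0, 0, 0.25], 0.3], [[-0.27, 2.63, -0.0], [0, 0, 0.3], 0.3], [[-0.38, 2.97, -0.0], [0, 0, 0.34], 0.3], [[-0.45, 3.13, -0.0], [0, 0, 0.36], 0.3]]
(np.float64(0.501528869259106), np.float64(0.10428151868661595), 0.126, 1.323)
```

Emit:
apply_moves --moves '[[[0.12,0,0],[0,0,0],0.3],[[0.12,0.17,0],[0,0,0.02],0.3],[[0.11,0.53,0],[0,0,0.06],0.3],[[0.08,0.89,0],[0,0,0.1],0.3],[[0.03,1.33,0],[0,0,0.15],0.3],[[-0.05,1.77,0],[0,0,0.2],0.3],[[-0.15,2.2,0],[0,0,0.25],0.3],[[-0.27,2.63,0],[0,0,0.3],0.3],[[-0.38,2.97,0],[0,0,0.34],0.3],[[-0.45,3.13,0],[0,0,0.36],0.3]]'

```text
time: 3.58
tool_pos: [0.5021, 0.104, 0.1264]
ee_rot: [3.141, -0.0, 1.32]
wrist_force: [-0.7, 0.3, -0.1]
width: 0.0281
```

```bash
python3 - <<'E'
from h import *
o=robot.get_obs();print(o['tool_pos'],o['ee_rot'],o['wrist_force'],o['wrist_torque'])
im=optics.snapshot('wrist')[:,:,::-1]
cv2.imwrite('pics/w3.png',im)
o=robot.get_obs();print(o['tool_pos'],o['ee_rot'],o['wrist_force'],o['wrist_torque'])
E
```

```text
[0.50208569 0.10395707 0.12643042] [ 3.14055838e+00 -4.09647619e-04  1.32046808e+00] [-0.7318887   0.26768477 -0.13110175] [-0.01455073  0.12564101  0.04955537]
[0.50212544 0.10387902 0.12637989] [ 3.14052711e+00 -3.81618231e-04  1.32061289e+00] [ 1.15792793 -1.02474741 -0.40741198] [-0.07172567  0.10699197 -0.03583161]
```

View pics/w3.png

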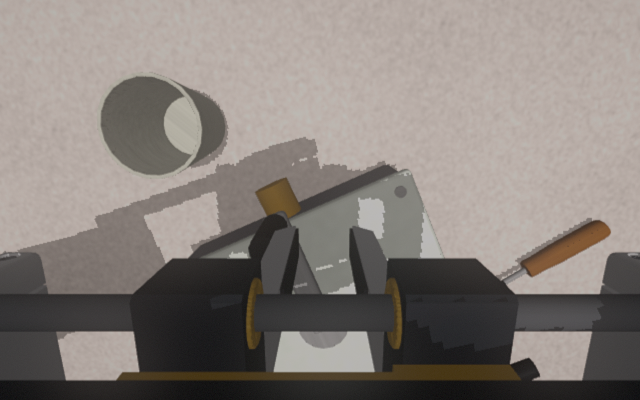

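```bash
python3 - <<'E'
from h import *
o=robot.get_obs();t=o['tool_pos'];y=o['ee_rot'][2]
print(proj('wrist',[t,t-[0,0,.014],W([[0,.05,0]],(0,0,0))[0]]))
for n,(a,b,c,d) in {'top':(170,330,195,415),'scene':(80,240,220,440)}.items():
  im=optics.snapshot(n)[:,:,::-1];cv2.imwrite(f'pics/{n}4.png',cv2.resize(im[a:b,c:d],None,fx=3.6,fy=3.6,interpolation=cv2.INTER_CUBIC))
E
```

```text
[[ 324.11211952  230.47064246]
 [ 324.04580499  223.82576291]
 [-104.89154663  347.57661491]]
```

View pics/top4.png

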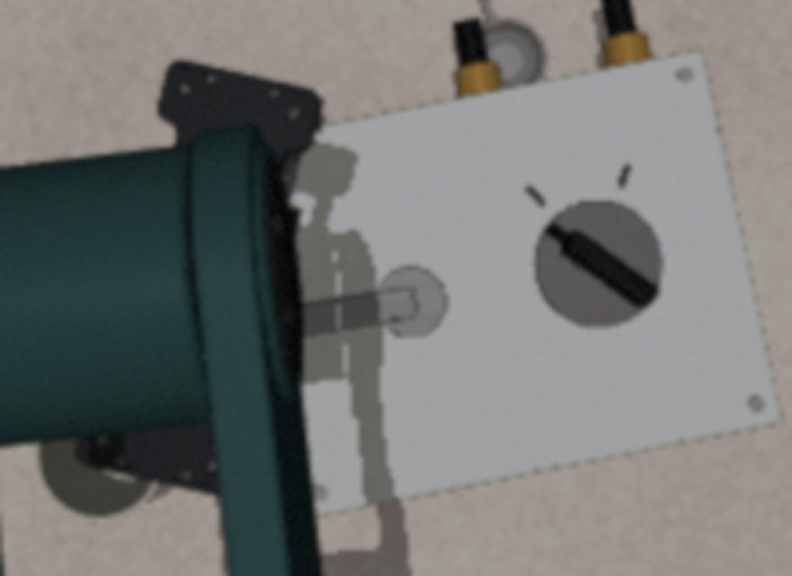

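View pics/scene4.png

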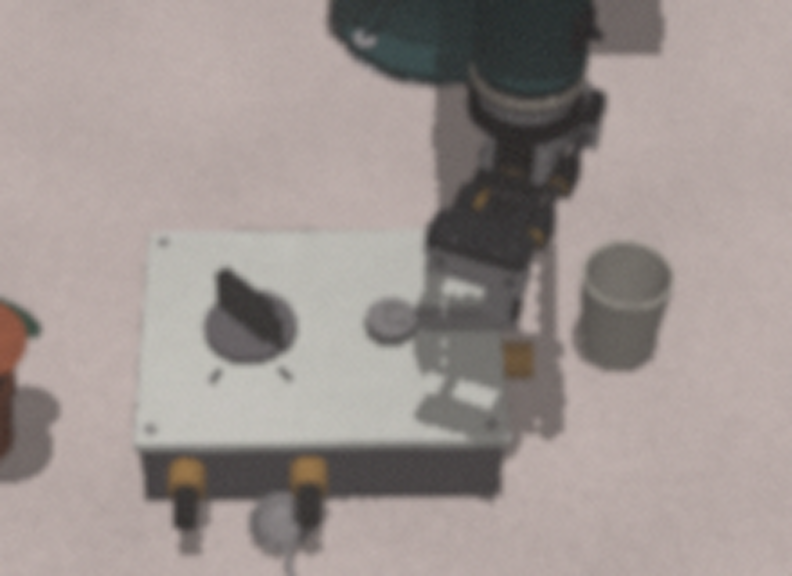

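```bash
python3 - <<'E'
from h import *
o=robot.get_obs();t=o['tool_pos']
print(t, o['wrist_force'], ray('wrist',(262,248),.148),proj('wrist',[[.4685,.1063,.148],[.4685,.1063,.1]]))
q=proj('scene',[t,t-[0,0,.014],[.4685,.1063,.148],[.4685,.1063,.1]]);print((q-[220,80])*3.6)
im=cv2.imread('pics/w3.png')
cv2.imwrite('pics/w3z.png',cv2.resize(im[180:350,180:440],None,fx=3,fy=3,interpolation=cv2.INTER_CUBIC))
im=cv2.imread('pics/scene4.png')
for p in (q-[220,80])*3.6: cv2.circle(im,tuple(int(v) for v in p),4,(0,0,255),1)
cv2.imwrite('pics/scene4z.png',cv2.resize(im[180:480,320:650],None,fx=2,fy=2))
E
```

```text
[0.50147969 0.10399535 0.12623055] [ 0.43478018 -0.00862606  0.54169025] [0.46675619 0.10957965 0.148     ] [[266.62341381 252.57885212]
 [277.73258907 226.71751034]]
[[506.03096724 320.15317375]
 [504.81615728 332.68807549]
 [515.54929145 267.67647577]
 [511.21094235 311.16188832]]
```

View pics/w3z.png

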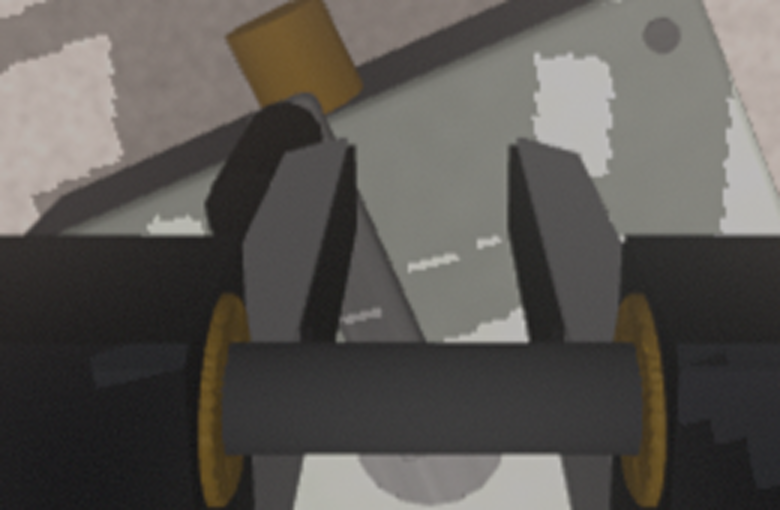

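View pics/scene4z.png

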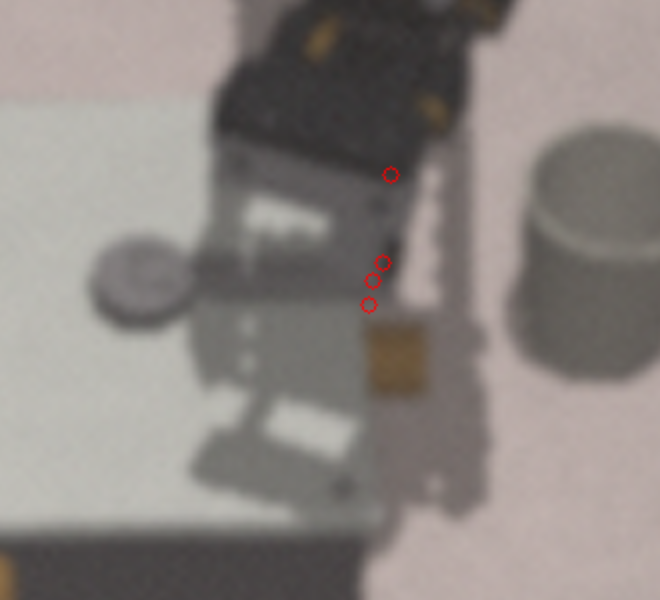

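```bash
python3 - <<'E'
from h import *
o=robot.get_obs();t=o['tool_pos'];y=o['ee_rot'][2]
c=optics.get_calibration('wrist');R=cv2.Rodrigues(c['rvec'])[0];print('cam',-R.T@c['tvec'],'z',R[2])
im=optics.snapshot('wrist')[:,:,::-1].copy()
big=cv2.resize(im[150:350,180:440],None,fx=3,fy=3,interpolation=cv2.INTER_CUBIC)
def dr(P,col):
    q=((proj('wrist',P)-[180,150])*3+1).astype(int);cv2.polylines(big,[q.reshape(-1,1,2)],True,col,1)
a=np.linspace(0,6.28,24)
def ring(x,yy,z,r):return np.c_[x+r*np.cos(a),yy+r*np.sin(a),0*a+z]
s=(.4889,-.0359,.1619)
for z in(.098,.148):dr(ring(.469,.1065,z,.009),(0,0,255))
loc=np.array([[.105,.135,.08],[.105,-.135,.08],[-.105,-.135,.08],[-.105,.135,.08]])
dr(W(loc,s),(0,255,0));dr(ring(.4797,.018,.098,.02),(255,0,0))
tt=lambda p:t+np.array([np.cos(y)*p[0]+np.sin(y)*p[1],np.sin(y)*p[0]-np.cos(y)*p[1],-p[2]])
for sg in(-1,1):
  dr([tt((-.008,sg*.014,.014)),tt((.008,sg*.014,.014)),tt((.008,sg*.014,-.02)),tt((-.008,sg*.014,-.02))],(0,255,255))
cv2.imwrite('pics/ov.png',big)
E
```

```text
cam [0.51740356 0.16872113 0.32777764] z [-0.05531096 -0.22157952 -0.9735724 ]
```

View pics/ov.png

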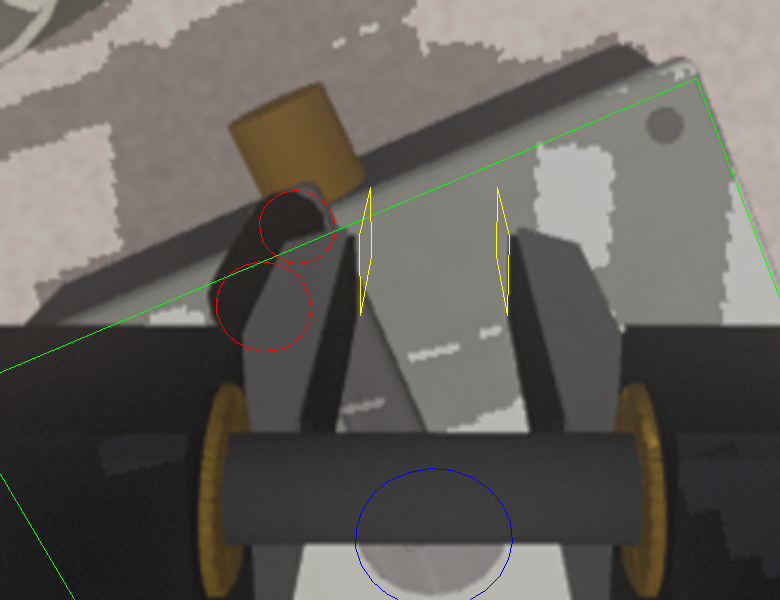

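```bash
python3 - <<'E'
from h import *
print(robot.tips_ahead,[a for a in dir(robot) if a[0]!='_'],[a for a in dir(optics) if a[0]!='_'],[a for a in dir(job) if a[0]!='_'])
t=robot.get_obs()['tool_pos']
y=1.3205
for zz in (.112,.126,.14,.15,.16,.17):
  for x in(.008,):
    P=[t+np.array([np.cos(y)*x+np.sin(y)*sg*.014,np.sin(y)*x-np.cos(y)*sg*.014,zz-t[2]]) for sg in(-1,1)]
    print(zz,((proj('wrist',P)-[180,150])*3).round())
E
```

```text
0.014 ['IKError', 'get_obs', 'tips_ahead'] ['get_calibration', 'snapshot'] ['close_job']
0.112 [[368. 186.]
 [496. 186.]]
0.126 [[364. 204.]
 [500. 204.]]
0.14 [[360. 224.]
 [505. 225.]]
0.15 [[356. 241.]
 [509. 241.]]
0.16 [[352. 259.]
 [513. 259.]]
0.17 [[348. 279.]
 [518. 279.]]
```

```bash
python3 - <<'E'
from h import *
c=(.5015,.1043,.126,1.323)
p=.9;r=.065
print(mv(c,(AX[0]+r*np.cos(p),AX[1]+r*np.sin(p),.126,p)),AX+r*np.array([np.cos(p),np.sin(p)]))
E
```

```text
[-2.974  2.671 -0.     0.423] [0.52010465 0.06891625]
```

Emit:
apply_moves --moves '[[[-0.5,0.7,0],[0,0,0.08],0.3],[[-1,1.3,0],[0,0,0.16],0.3],[[-1.6,1.8,0],[0,0,0.26],0.3],[[-2.4,2.3,0],[0,0,0.36],0.3],[[-2.9,2.6,0.3],[0,0,0.42],0.3],[[-3,2.7,0.8],[0,0,0.42],0.3],[[-3,2.7,1.3],[0,0,0.42],0.3],[[-3,2.7,1.8],[0,0,0.42],0.3],[[-3,2.7,2.2],[0,0,0.42],0.3],[[-3,2.7,2.3],[0,0,0.42],0.3]]'

```text
time: 4.62
tool_pos: [0.5192, 0.0686, 0.1017]
ee_rot: [-3.14, 0.001, 0.904]
wrist_force: [0.1, -0.0, -0.4]
width: 0.0282
```

```bash
python3 - <<'E'
from h import *
for n,(a,b,c,d) in {'wrist':(150,350,180,440),'scene':(90,230,260,440)}.items():
  im=optics.snapshot(n)[:,:,::-1];cv2.imwrite(f'pics/{n}5.png',cv2.resize(im[a:b,c:d],None,fx=3 if n=='wrist' else 4.2,fy=3 if n=='wrist' else 4.2,interpolation=cv2.INTER_CUBIC))
o=robot.get_obs();print(o['tool_pos'],o['wrist_force'])
E
```

```text
[0.51967651 0.06857609 0.10246488] [-0.80716416 -0.26626091  0.05748395]
```

View pics/wrist5.png

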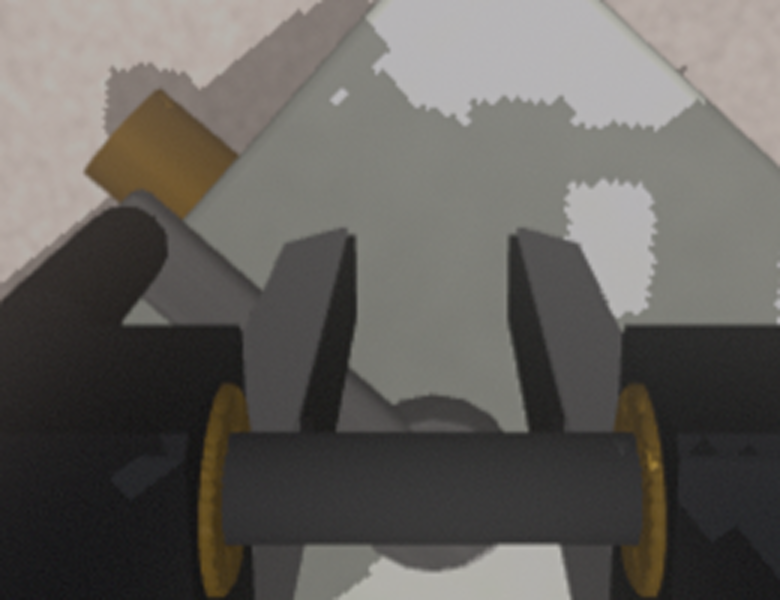

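View pics/scene5.png

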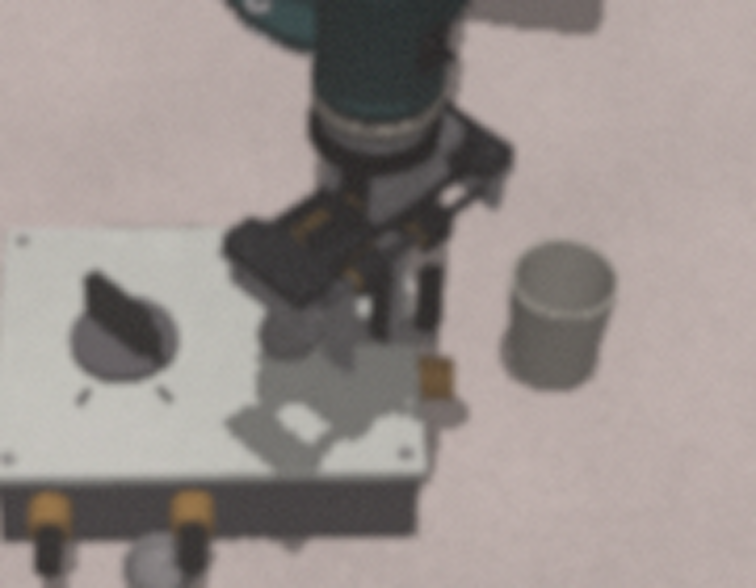

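```bash
python3 - <<'E'
from h import *
o=robot.get_obs();t=o['tool_pos'];y=.903
im=cv2.imread('pics/scene5.png')
for sg,col in((-1,(0,0,255)),(1,(0,255,0))):
  L=[]
  for h in (-.014,.0,.02,.04,.06,.08):
    k=sg*.0175
    L.append(t+np.array([np.sin(y)*k,-np.cos(y)*k,h]))
  for q in (proj('scene',L)-[260,90])*4.2: cv2.circle(im,tuple(int(v) for v in q),3,col,1)
cv2.imwrite('pics/s5o.png',im[180:420,200:560].repeat(2,0).repeat(2,1))
E
```

```text
(no output)
```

View pics/s5o.png

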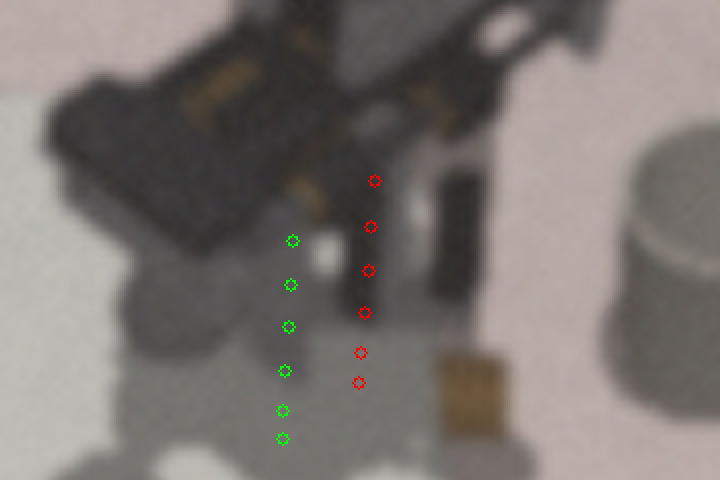

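```bash
python3 - <<'E'
from h import *
o=robot.get_obs();t=o['tool_pos'];y=.903
c=optics.get_calibration('wrist');R=cv2.Rodrigues(c['rvec'])[0]
for D in(.171,.178,.185,.19):
  X=np.array([(324.5-c['cx'])/c['fx']*D,(228.3-c['cy'])/c['fy']*D,D]);P=R.T@(X-c['tvec'])-t
  print(D,'tool x',np.cos(y)*P[0]+np.sin(y)*P[1],'y',np.sin(y)*P[0]-np.cos(y)*P[1],'up',P[2])
E
```

```text
0.171 tool x 0.013667197403360486 y -0.0001846785284744532 up 0.038267775482116795
0.178 tool x 0.011501327986197012 y -0.0001687305414654729 up 0.03158609512085081
0.185 tool x 0.009335458569033336 y -0.00015278255445661578 up 0.024904414759584825
0.19 tool x 0.007788408985345113 y -0.00014139113516448663 up 0.0201317859301091
```

```bash
python3 - <<'E'
from h import *
c=ap((.5015,.1043,.126,1.323),(-3,2.7,2.3,.42));print(c,robot.get_obs()['tool_pos'])
p=1.683;r=.089
t=(AX[0]+r*np.cos(p),AX[1]+r*np.sin(p),.15,p)
print(t,mv(c,t))
E
```

```text
(np.float64(0.5203172463681511), np.float64(0.06859410077983888), 0.10300000000000001, 0.903) [0.51967651 0.06857609 0.10246488]
(np.float64(0.4697348135629402), np.float64(0.10644034746242599), 0.15, 1.683) [-0.161 -6.315 -4.7   -0.78 ]
```

Emit:
apply_moves --moves '[[[0,0,-1.5],[0,0,0],0.4],[[0,0,-3.5],[0,0,0],0.5],[[0.3,-0.8,-4.7],[0,0,-0.1],0.5],[[0.5,-1.7,-4.7],[0,0,-0.2],0.5],[[0.7,-2.7,-4.7],[0,0,-0.31],0.5],[[0.7,-3.7,-4.7],[0,0,-0.42],0.5],[[0.5,-4.7,-4.7],[0,0,-0.54],0.5],[[0.2,-5.6,-4.7],[0,0,-0.66],0.5],[[-0.16,-6.3,-4.7],[0,0,-0.78],0.5],[[-0.16,-6.32,-4.7],[0,0,-0.78],0.5]]'

```text
time: 5.55
tool_pos: [0.4687, 0.1067, 0.1506]
ee_rot: [3.141, -0.0, 1.686]
wrist_force: [0.8, -0.6, 0.0]
width: 0.0471
```

Emit:
apply_moves --moves '[[[0,0,0.3],[0,0,0],0.5],[[0,0,1],[0,0,0],0.5],[[0,0,2],[0,0,0],0.5],[[0,0,3],[0,0,0],0.5],[[0,0,4],[0,0,0],0.5],[[0,0,4.8],[0,0,0],0.5],[[0,0,5.5],[0,0,0],0.5],[[0,0,5.9],[0,0,0],0.3],[[0,0,6],[0,0,0],0.3],[[0,0,6],[0,0,0],0.3]]'

```text
time: 6.38
tool_pos: [0.4694, 0.1061, 0.0897]
ee_rot: [-3.141, -0.0, 1.683]
wrist_force: [-0.8, -0.0, -0.2]
width: 0.0308
```

```bash
python3 - <<'E'
from h import *
n,(a,b,c,d)='wrist',(150,350,180,440)
im=optics.snapshot(n)[:,:,::-1];cv2.imwrite(f'pics/{n}6.png',cv2.resize(im[a:b,c:d],None,fx=3,fy=3,interpolation=cv2.INTER_CUBIC))
o=robot.get_obs();print(o['tool_pos'],o['ee_rot'],o['wrist_force'])
E
```

```text
[0.46972379 0.10618939 0.09018354] [ 3.14106699e+00 -1.03062283e-04  1.68272358e+00] [ 0.04525412 -0.20298469 -0.12608798]
```

View pics/wrist6.png

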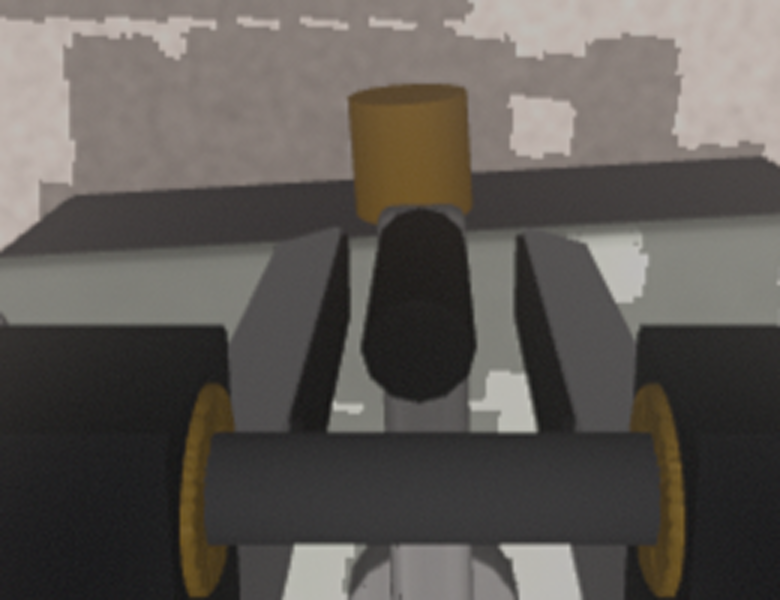

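The post is now clearly caged between the fingers (post at (420,300) in the crop, fingers at 345 and 520). Start the arc.

Emit:
apply_moves --moves '[[[0,0.1,0],[0,0,0.01],0.3],[[0,0.25,0],[0,0,0.03],0.3],[[-0.02,0.53,0],[0,0,0.06],0.3],[[-0.04,0.89,0],[0,0,0.1],0.3],[[-0.1,1.33,0],[0,0,0.15],0.3],[[-0.18,1.77,0],[0,0,0.2],0.3],[[-0.28,2.2,0],[0,0,0.25],0.3],[[-0.4,2.63,0],[0,0,0.3],0.3],[[-0.51,2.97,0],[0,0,0.34],0.3],[[-0.57,3.13,0],[0,0,0.36],0.3]]'

```text
time: 7.27
tool_pos: [0.5005, 0.1041, 0.0905]
ee_rot: [-3.139, 0.0, 1.321]
wrist_force: [-4.3, -0.4, 3.2]
width: 0.0281
```

```bash
python3 - <<'E'
from h import *
n,(a,b,c,d)='wrist',(150,350,180,440)
im=optics.snapshot(n)[:,:,::-1];cv2.imwrite(f'pics/{n}7.png',cv2.resize(im[a:b,c:d],None,fx=3,fy=3,interpolation=cv2.INTER_CUBIC))
o=robot.get_obs();print(o['tool_pos'],o['ee_rot'],o['wrist_force'],o['wrist_torque'],o['joint_positions'][5])
E
```

```text
[0.50084805 0.10411567 0.09047406] [-3.14011528e+00 -7.00090909e-05  1.32071457e+00] [-3.41539064  0.11112389  3.55252892] [0.03399016 0.86436814 0.01406497] 0.34371589175031947
```

View pics/wrist7.png

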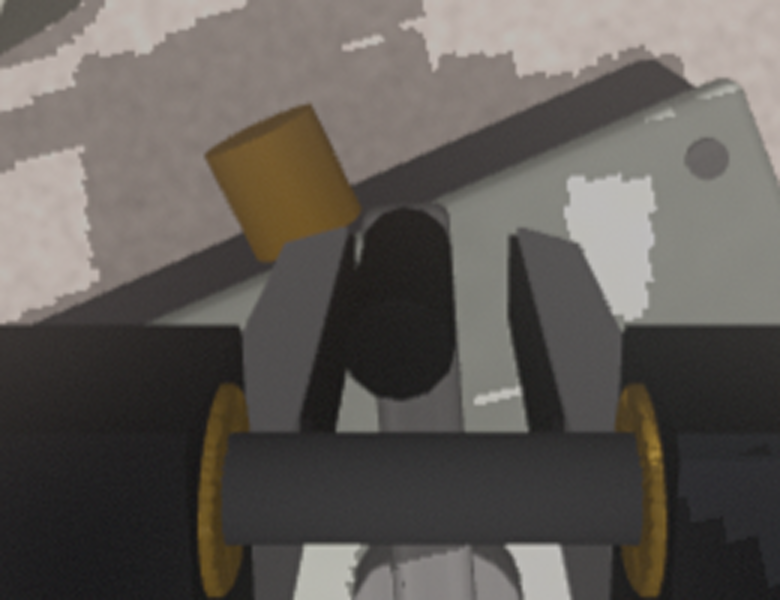

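Emit:
apply_moves --moves '[[[0,0.18,0],[0,0,0.02],0.3],[[-0.01,0.45,0],[0,0,0.05],0.3],[[-0.04,0.8,0],[0,0,0.09],0.3],[[-0.08,1.15,0],[0,0,0.13],0.3],[[-0.13,1.51,0],[0,0,0.17],0.3],[[-0.2,1.86,0],[0,0,0.21],0.3],[[-0.28,2.2,0],[0,0,0.25],0.3],[[-0.4,2.63,0],[0,0,0.3],0.3],[[-0.51,2.97,0],[0,0,0.34],0.3],[[-0.57,3.13,0],[0,0,0.36],0.3]]'

```text
time: 8.15
tool_pos: [0.5301, 0.0912, 0.0902]
ee_rot: [-3.141, -0.001, 0.961]
wrist_force: [-4.9, 1.3, 3.2]
width: 0.0287
```

Emit:
apply_moves --moves '[[[0,0.13,0],[0,0,0.015],0.3],[[-0.01,0.36,0],[0,0,0.04],0.3],[[-0.02,0.62,0],[0,0,0.07],0.3],[[-0.04,0.89,0],[0,0,0.1],0.3],[[-0.08,1.15,0],[0,0,0.13],0.3],[[-0.11,1.42,0],[0,0,0.16],0.3],[[-0.16,1.68,0],[0,0,0.19],0.3],[[-0.2,1.86,0],[0,0,0.21],0.3],[[-0.23,2,0],[0,0,0.225],0.3],[[-0.24,2.03,0],[0,0,0.23],0.3]]'

```text
time: 8.98
tool_pos: [0.5459, 0.0775, 0.0902]
ee_rot: [-3.142, -0.001, 0.732]
wrist_force: [-3.4, 2.6, 3.2]
width: 0.028
```

Emit:
apply_moves --moves '[[[0,-0.01,0],[0,0,0],0.3],[[0,-0.02,0],[0,0,0],0.3],[[0,-0.03,0],[0,0,0],0.3],[[0,-0.03,0],[0,0,0],0.3],[[0,-0.03,0],[0,0,0],0.3],[[0,-0.03,0],[0,0,0],0.3],[[0,-0.03,0],[0,0,0],0.3],[[0,-0.03,0],[0,0,0],0.3],[[0,-0.03,0],[0,0,0],0.3],[[0,-0.03,0],[0,0,0],0.3]]'

```text
time: 9.82
tool_pos: [0.5453, 0.0771, 0.0898]
ee_rot: [3.141, 0.0, 0.733]
wrist_force: [-0.2, 2.2, 0.2]
width: 0.0283
```

```bash
python3 - <<'E'
from h import *
o=robot.get_obs();print(o['tool_pos'],o['ee_rot'],o['wrist_force'],o['wrist_torque'])
E
```

```text
[0.54529892 0.07710778 0.08977791] [3.14120650e+00 3.40145558e-04 7.32652029e-01] [-0.15724767  2.2421785   0.17880184] [ 0.16761432  0.13381974 -0.01197586]
```

Emit:
apply_moves --moves '[[[0,0.1,0],[0,0,0.01],0.3],[[0,0.22,0],[0,0,0.022],0.3],[[-0.01,0.36,0],[0,0,0.037],0.3],[[-0.01,0.5,0],[0,0,0.053],0.3],[[-0.02,0.64,0],[0,0,0.068],0.3],[[-0.03,0.76,0],[0,0,0.082],0.3],[[-0.04,0.86,0],[0,0,0.092],0.3],[[-0.04,0.92,0],[0,0,0.1],0.3],[[-0.04,0.94,0],[0,0,0.102],0.3],[[-0.04,0.95,0],[0,0,0.103],0.3]]'

```text
time: 10.65
tool_pos: [0.5511, 0.07, 0.0898]
ee_rot: [-3.141, 0.0, 0.63]
wrist_force: [-2.9, 3.2, 0.4]
width: 0.028
```

Emit:
apply_moves --moves '[[[0,0.02,0],[0,0,0.002],0.3],[[0,0.04,0],[0,0,0.004],0.3],[[0,0.06,0],[0,0,0.006],0.3],[[0,0.08,0],[0,0,0.009],0.3],[[0,0.1,0],[0,0,0.011],0.3],[[0,0.11,0],[0,0,0.0125],0.3],[[0,0.12,0],[0,0,0.0135],0.3],[[0,0.12,0],[0,0,0.0135],0.3],[[0,0.12,0],[0,0,0.0135],0.3],[[0,0.12,0],[0,0,0.0135],0.3]]'

```text
time: 11.48
tool_pos: [0.5518, 0.069, 0.0898]
ee_rot: [-3.141, 0.0, 0.616]
wrist_force: [-4.5, 3.4, -0.9]
width: 0.0283
```

Emit:
apply_moves --moves '[[[0,0.02,0],[0,0,0.002],0.3],[[0,0.04,0],[0,0,0.004],0.3],[[0,0.06,0],[0,0,0.006],0.3],[[0,0.08,0],[0,0,0.009],0.3],[[0,0.1,0],[0,0,0.011],0.3],[[0,0.11,0],[0,0,0.0125],0.3],[[0,0.12,0],[0,0,0.0135],0.3],[[0,0.12,0],[0,0,0.0135],0.3],[[0,0.12,0],[0,0,0.0135],0.3],[[0,0.12,0],[0,0,0.0135],0.3]]'

```text
time: 12.32
tool_pos: [0.5528, 0.0682, 0.0899]
ee_rot: [3.142, -0.0, 0.603]
wrist_force: [-4.2, 3.2, -3.4]
width: 0.0283
```

Emit:
apply_moves --moves '[[[0,0.02,0],[0,0,0.002],0.3],[[0,0.04,0],[0,0,0.004],0.3],[[0,0.06,0],[0,0,0.006],0.3],[[0,0.08,0],[0,0,0.009],0.3],[[0,0.1,0],[0,0,0.011],0.3],[[0,0.11,0],[0,0,0.0125],0.3],[[0,0.12,0],[0,0,0.0135],0.3],[[0,0.12,0],[0,0,0.0135],0.3],[[0,0.12,0],[0,0,0.0135],0.3],[[0,0.12,0],[0,0,0.0135],0.3]]'

```text
time: 13.15
tool_pos: [0.5534, 0.0672, 0.09]
ee_rot: [-3.142, -0.0, 0.589]
wrist_force: [-3.4, 2.9, -2.5]
width: 0.0284
```

Emit:
apply_moves --moves '[[[0,0.02,0],[0,0,0.002],0.3],[[0,0.04,0],[0,0,0.004],0.3],[[0,0.06,0],[0,0,0.006],0.3],[[0,0.08,0],[0,0,0.009],0.3],[[0,0.1,0],[0,0,0.011],0.3],[[0,0.11,0],[0,0,0.0125],0.3],[[0,0.12,0],[0,0,0.0135],0.3],[[0,0.12,0],[0,0,0.0135],0.3],[[0,0.12,0],[0,0,0.0135],0.3],[[0,0.12,0],[0,0,0.0135],0.3]]'

```text
time: 13.98
tool_pos: [0.5541, 0.0662, 0.09]
ee_rot: [3.142, -0.0, 0.576]
wrist_force: [-2.7, 2.3, -2.9]
width: 0.0282
```

Emit:
apply_moves --moves '[[[0,0.02,0],[0,0,0.002],0.3],[[0,0.04,0],[0,0,0.004],0.3],[[0,0.06,0],[0,0,0.007],0.3],[[0,0.08,0],[0,0,0.009],0.3],[[0,0.1,0],[0,0,0.011],0.3],[[0,0.12,0],[0,0,0.0135],0.3],[[0,0.13,0],[0,0,0.0147],0.3],[[0,0.13,0],[0,0,0.0147],0.3],[[0,0.13,0],[0,0,0.0147],0.3],[[0,0.13,0],[0,0,0.0147],0.3]]'

```text
time: 14.82
tool_pos: [0.5548, 0.0651, 0.09]
ee_rot: [3.142, -0.0, 0.561]
wrist_force: [-2.8, 3.1, -2.6]
width: 0.0285
```

Emit:
apply_moves --moves '[[[0,0.02,0],[0,0,0.002],0.3],[[0,0.04,0],[0,0,0.004],0.3],[[0,0.06,0],[0,0,0.007],0.3],[[0,0.08,0],[0,0,0.009],0.3],[[0,0.1,0],[0,0,0.011],0.3],[[0,0.12,0],[0,0,0.0135],0.3],[[0,0.13,0],[0,0,0.0147],0.3],[[0,0.13,0],[0,0,0.0147],0.3],[[0,0.13,0],[0,0,0.0147],0.3],[[0,0.13,0],[0,0,0.0147],0.3]]'

```text
time: 15.65
tool_pos: [0.5555, 0.064, 0.09]
ee_rot: [3.142, -0.0, 0.546]
wrist_force: [-3.2, 3.1, -2.9]
width: 0.0284
```

Emit:
apply_moves --moves '[[[0,0.02,0],[0,0,0.002],0.3],[[0,0.04,0],[0,0,0.004],0.3],[[0,0.06,0],[0,0,0.007],0.3],[[0,0.08,0],[0,0,0.009],0.3],[[0,0.1,0],[0,0,0.011],0.3],[[0,0.12,0],[0,0,0.0135],0.3],[[0,0.13,0],[0,0,0.0147],0.3],[[0,0.13,0],[0,0,0.0147],0.3],[[0,0.13,0],[0,0,0.0147],0.3],[[0,0.13,0],[0,0,0.0147],0.3]]'

```text
time: 16.48
tool_pos: [0.5562, 0.0628, 0.09]
ee_rot: [3.142, -0.0, 0.532]
wrist_force: [-3.2, 3.4, -2.8]
width: 0.028
```

Emit:
apply_moves --moves '[[[0,0.02,0],[0,0,0.002],0.3],[[0,0.04,0],[0,0,0.004],0.3],[[0,0.06,0],[0,0,0.007],0.3],[[0,0.08,0],[0,0,0.009],0.3],[[0,0.1,0],[0,0,0.011],0.3],[[0,0.12,0],[0,0,0.0135],0.3],[[0,0.13,0],[0,0,0.0147],0.3],[[0,0.13,0],[0,0,0.0147],0.3],[[0,0.13,0],[0,0,0.0147],0.3],[[0,0.13,0],[0,0,0.0147],0.3]]'

```text
time: 17.32
tool_pos: [0.5568, 0.0617, 0.09]
ee_rot: [3.142, -0.0, 0.517]
wrist_force: [-2.1, 3.6, -2.5]
width: 0.0283
```

Emit:
apply_moves --moves '[[[0,0.02,0],[0,0,0.002],0.3],[[0,0.04,0],[0,0,0.004],0.3],[[0,0.06,0],[0,0,0.007],0.3],[[0,0.08,0],[0,0,0.009],0.3],[[0,0.1,0],[0,0,0.011],0.3],[[0,0.12,0],[0,0,0.0135],0.3],[[0,0.13,0],[0,0,0.0147],0.3],[[0,0.13,0],[0,0,0.0147],0.3],[[0,0.13,0],[0,0,0.0147],0.3],[[0,0.13,0],[0,0,0.0147],0.3]]'

```text
time: 18.15
tool_pos: [0.5575, 0.0606, 0.09]
ee_rot: [3.142, -0.0, 0.502]
wrist_force: [-1.9, 3.0, -3.0]
width: 0.0283
```

Emit:
apply_moves --moves '[[[0,0.02,0],[0,0,0.002],0.3],[[0,0.04,0],[0,0,0.004],0.3],[[0,0.06,0],[0,0,0.007],0.3],[[0,0.08,0],[0,0,0.009],0.3],[[0,0.1,0],[0,0,0.011],0.3],[[0,0.12,0],[0,0,0.0135],0.3],[[0,0.13,0],[0,0,0.0147],0.3],[[0,0.13,0],[0,0,0.0147],0.3],[[0,0.13,0],[0,0,0.0147],0.3],[[0,0.13,0],[0,0,0.0147],0.3]]'

```text
time: 18.98
tool_pos: [0.5581, 0.0594, 0.09]
ee_rot: [3.142, -0.0, 0.488]
wrist_force: [-3.2, 3.5, -2.9]
width: 0.028
```

Emit:
apply_moves --moves '[[[0,0.02,0],[0,0,0.002],0.3],[[0,0.04,0],[0,0,0.004],0.3],[[0,0.06,0],[0,0,0.007],0.3],[[0,0.08,0],[0,0,0.009],0.3],[[0,0.1,0],[0,0,0.011],0.3],[[0,0.12,0],[0,0,0.0135],0.3],[[0,0.13,0],[0,0,0.0147],0.3],[[0,0.13,0],[0,0,0.0147],0.3],[[0,0.13,0],[0,0,0.0147],0.3],[[0,0.13,0],[0,0,0.0147],0.3]]'

```text
time: 19.82
tool_pos: [0.5585, 0.0585, 0.09]
ee_rot: [-3.141, 0.0, 0.473]
wrist_force: [-3.0, 3.6, -2.5]
width: 0.0282
```

Emit:
apply_moves --moves '[[[0,0.02,0],[0,0,0.002],0.3],[[0,0.04,0],[0,0,0.004],0.3],[[0,0.06,0],[0,0,0.007],0.3],[[0,0.08,0],[0,0,0.009],0.3],[[0,0.1,0],[0,0,0.011],0.3],[[0,0.12,0],[0,0,0.0135],0.3],[[0,0.13,0],[0,0,0.0147],0.3],[[0,0.13,0],[0,0,0.0147],0.3],[[0,0.13,0],[0,0,0.0147],0.3],[[0,0.13,0],[0,0,0.0147],0.3]]'

```text
time: 20.65
tool_pos: [0.5586, 0.0581, 0.0899]
ee_rot: [-3.139, 0.001, 0.459]
wrist_force: [-4.4, 4.8, -3.3]
width: 0.0285
```

```bash
python3 - <<'E'
from h import *
o=robot.get_obs();print(o['tool_pos'],o['ee_rot'],o['wrist_force'],o['wrist_torque'])
n,(a,b,c,d)='wrist',(150,350,180,440)
im=optics.snapshot(n)[:,:,::-1];cv2.imwrite(f'pics/{n}8.png',cv2.resize(im[a:b,c:d],None,fx=3,fy=3,interpolation=cv2.INTER_CUBIC))
o=robot.get_obs();print(o['tool_pos'],o['ee_rot'],o['wrist_force'],o['wrist_torque'])
E
```

```text
[0.55857589 0.05809322 0.0899212 ] [-3.13942628e+00  5.42751015e-04  4.58591237e-01] [-4.39274449  4.77611015 -3.33306194] [0.9265446  0.92484341 0.04752779]
[0.55854269 0.05812266 0.08987628] [-3.13939717e+00  6.22775462e-04  4.58647319e-01] [-4.2993865   5.32255122 -1.58589665] [ 0.90534346  0.89085753 -0.03371615]
```

View pics/wrist8.png

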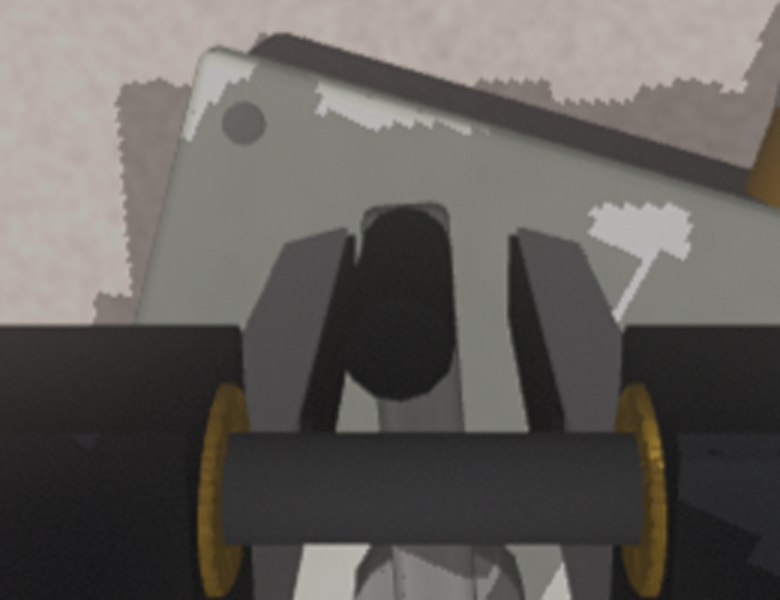

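Emit:
apply_moves --moves '[[[0,0.01,0],[0,0,0.001],0.3],[[0,0.02,0],[0,0,0.002],0.3],[[0,0.03,0],[0,0,0.003],0.3],[[0,0.04,0],[0,0,0.004],0.3],[[0,0.05,0],[0,0,0.005],0.3],[[0,0.06,0],[0,0,0.006],0.3],[[0,0.06,0],[0,0,0.006],0.3],[[0,0.06,0],[0,0,0.006],0.3],[[0,0.06,0],[0,0,0.006],0.3],[[0,0.06,0],[0,0,0.006],0.3]]'

```text
time: 21.53
tool_pos: [0.5586, 0.0579, 0.0899]
ee_rot: [-3.139, 0.001, 0.453]
wrist_force: [-5.1, 6.2, -1.9]
width: 0.0282
```

Emit:
apply_moves --moves '[[[0,0.02,0],[0,0,0.002],0.3],[[0,0.04,0],[0,0,0.004],0.3],[[0,0.06,0],[0,0,0.006],0.3],[[0,0.08,0],[0,0,0.008],0.3],[[0,0.09,0],[0,0,0.009],0.3],[[0,0.1,0],[0,0,0.01],0.3],[[0,0.1,0],[0,0,0.01],0.3],[[0,0.1,0],[0,0,0.01],0.3],[[0,0.1,0],[0,0,0.01],0.3],[[0,0.1,0],[0,0,0.01],0.3]]'

```text
time: 22.37
tool_pos: [0.5586, 0.0577, 0.0898]
ee_rot: [-3.137, 0.001, 0.443]
wrist_force: [-5.7, 7.4, -1.9]
width: 0.0285
```

Emit:
apply_moves --moves '[[[0,0.03,0],[0,0,0.001],0.3],[[0,0.06,0],[0,0,0.002],0.3],[[0,0.09,0],[0,0,0.003],0.3],[[0,0.12,0],[0,0,0.004],0.3],[[0,0.14,0],[0,0,0.005],0.3],[[0,0.15,0],[0,0,0.005],0.3],[[0,0.15,0],[0,0,0.005],0.3],[[0,0.15,0],[0,0,0.005],0.3],[[0,0.15,0],[0,0,0.005],0.3],[[0,0.15,0],[0,0,0.005],0.3]]'

```text
time: 23.2
tool_pos: [0.5588, 0.0574, 0.0898]
ee_rot: [-3.135, 0.001, 0.439]
wrist_force: [-7.7, 9.1, -1.0]
width: 0.0283
```

Stop confirmed: three further small steps gave almost no motion and a steadily rising force (6.5, 7.8, 9.1, 11.5 N). Back off, then lift.

Emit:
apply_moves --moves '[[[0,-0.2,0],[0,0,0],0.3],[[0,-0.4,0],[0,0,0],0.32],[[0,-0.6,0],[0,0,0],0.36],[[0,-0.75,0],[0,0,0],0.4],[[0,-0.75,0],[0,0,0],0.4],[[0,-0.75,-1],[0,0,0],0.4],[[0,-0.75,-3],[0,0,0],0.4],[[0,-0.75,-5],[0,0,0],0.4],[[0,-0.75,-7],[0,0,0],0.4],[[0,-0.75,-7.5],[0,0,0],0.4]]'

```text
time: 24.03
tool_pos: [0.56, 0.0608, 0.1702]
ee_rot: [3.138, -0.008, 0.437]
wrist_force: [0.2, 0.3, 0.7]
width: 0.0377
```

```bash
python3 - <<'E'
from h import *
n='wrist'
im=optics.snapshot(n)[:,:,::-1];cv2.imwrite(f'pics/{n}9.png',im)
o=robot.get_obs();print(o['tool_pos'],o['ee_rot'],o['wrist_force'],o['joint_positions'])
t=o['tool_pos'];c=(*t,o['ee_rot'][2])
w=.898
print(mv(c,(.4978,-.0888,.165,w)))
E
```

```text
[0.55982516 0.06081904 0.16962317] [ 3.13789954 -0.00742969  0.43676483] [-0.0379921   0.03731866  0.73750488] [ 7.71155500e-03  1.12544778e-01  1.36952020e+00 -2.68454329e-04
  1.65123505e+00  1.14173409e+00]
[-11.949  10.934   0.462  -0.461]
```

View pics/wrist9.png

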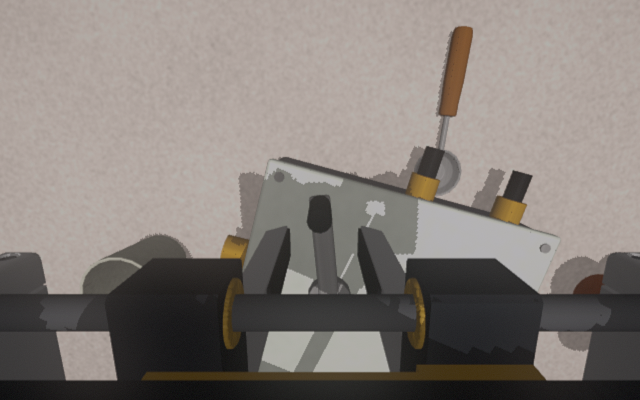

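Emit:
apply_moves --moves '[[[-1,0.9,0],[0,0,-0.04],0.5],[[-2.6,2.4,0],[0,0,-0.1],0.5],[[-4.4,4,0],[0,0,-0.17],0.5],[[-6.2,5.7,0],[0,0,-0.24],0.5],[[-8,7.3,0],[0,0,-0.31],0.5],[[-9.6,8.8,0],[0,0,-0.38],0.5],[[-11,10.1,0],[0,0,-0.43],0.5],[[-11.7,10.7,0],[0,0,-0.46],0.5],[[-11.95,10.93,0],[0,0,-0.461],0.5],[[-11.95,10.93,0],[0,0,-0.461],0.5]]'

```text
time: 24.92
tool_pos: [0.4949, -0.0891, 0.1642]
ee_rot: [-3.141, 0.0, 0.896]
wrist_force: [0.3, 0.0, 0.2]
width: 0.0466
```

```bash
python3 - <<'E'
from h import *
im=optics.snapshot('wrist')[:,:,::-1].copy()
o=robot.get_obs();print(o['tool_pos'],o['ee_rot'],o['wrist_force'])
big=cv2.resize(im[180:380,220:440],None,fx=3,fy=3,interpolation=cv2.INTER_CUBIC)
cv2.imwrite('pics/w10.png',big)
a=np.linspace(0,6.28,30)
s=(.4889,-.0359,.1619)
sa=(.4978,-.0888)
P=np.c_[sa[0]+.035*np.cos(a),sa[1]+.035*np.sin(a),0*a+.084]
w=.898;
Q=[[sa[0]+np.cos(w)*u-np.sin(w)*v,sa[1]+np.sin(w)*u+np.cos(w)*v,.125] for u,v in((-.028,-.007),(.028,-.007),(.028,.007),(-.028,.007))]
for X,col in((P,(255,0,0)),(Q,(0,0,255))):
    q=((proj('wrist',X)-[220,180])*3+1).astype(int);cv2.polylines(big,[q.reshape(-1,1,2)],True,col,1)
cv2.imwrite('pics/w10o.png',np.hstack([big])); np.savez('cal10.npz',**optics.get_calibration('wrist'))
E
```

```text
[ 0.49525941 -0.0884421   0.16437102] [-3.14072830e+00 -5.19600220e-05  8.96755249e-01] [ 0.68993683  0.36437903 -0.15295705]
```

View pics/w10o.png

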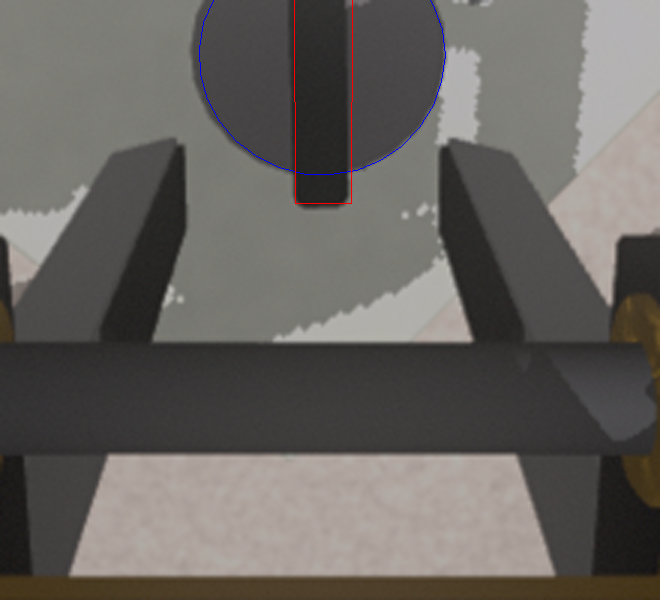

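```bash
python3 - <<'E'
from h import *
o=robot.get_obs();print(o['tool_pos'],mv((*o['tool_pos'],o['ee_rot'][2]),(.4976,-.0886,.073,.898)))
E
```

```text
[ 0.49525941 -0.0884421   0.16437102] [ 1.340e-01  1.930e-01  9.137e+00 -1.000e-03]
```

Emit:
apply_moves --moves '[[[0.05,0.1,0.5],[0,0,0],0.5],[[0.13,0.19,1.5],[0,0,0],0.5],[[0.13,0.19,3],[0,0,0],0.5],[[0.13,0.19,4.5],[0,0,0],0.5],[[0.13,0.19,6],[0,0,0],0.5],[[0.13,0.19,7.3],[0,0,0],0.5],[[0.13,0.19,8.3],[0,0,0],0.5],[[0.13,0.19,8.9],[0,0,0],0.5],[[0.13,0.19,9],[0,0,0],0.5],[[0.13,0.19,9],[0,0,0],0.5]]'

```text
time: 25.8
tool_pos: [0.4977, -0.0883, 0.0746]
ee_rot: [-3.141, 0.0, 0.899]
wrist_force: [1.9, -0.4, 0.5]
width: 0.0467
```

```bash
python3 - <<'E'
from h import *
im=optics.snapshot('wrist')[:,:,::-1].copy()
o=robot.get_obs();print(o['tool_pos'],o['ee_rot'],o['wrist_force'],o['wrist_torque'])
cv2.imwrite('pics/w11.png',cv2.resize(im[120:380,180:480],None,fx=2.3,fy=2.3,interpolation=cv2.INTER_CUBIC))
E
```

```text
[ 0.49815251 -0.08855871  0.07532199] [ 3.14093830e+00 -3.48990291e-04  8.98440956e-01] [-0.59069178 -0.37760661  0.53861632] [-0.11919367  0.14468291 -0.00819713]
```

View pics/w11.png

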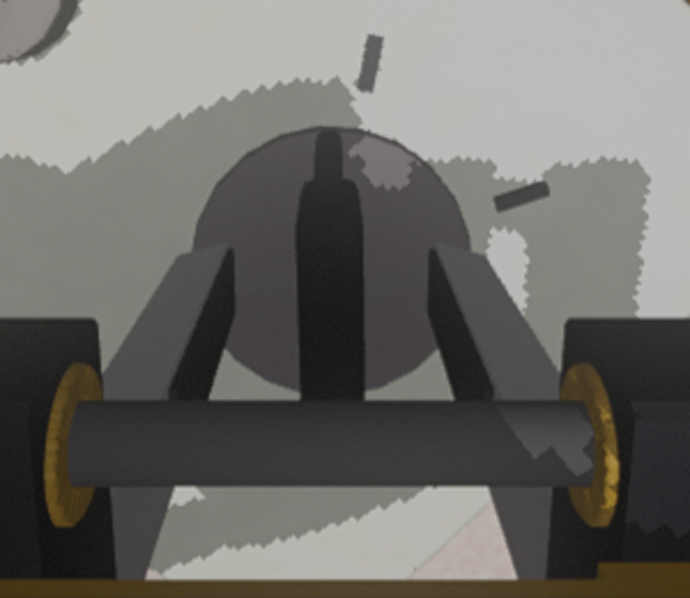

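The wing sits centred and parallel between the pads (x about 331 in the crop, fingers at 233 and 430). Close.

Emit:
apply_moves --moves '[[[0,0,0],[0,0,0],0.4],[[0,0,0],[0,0,0],0.3],[[0,0,0],[0,0,0],0.2],[[0,0,0],[0,0,0],0.15],[[0,0,0],[0,0,0],0.1],[[0,0,0],[0,0,0],0.1],[[0,0,0],[0,0,0],0.1],[[0,0,0],[0,0,0],0.1],[[0,0,0],[0,0,0],0.1],[[0,0,0],[0,0,0],0.1]]'

```text
time: 26.68
tool_pos: [0.4976, -0.0885, 0.0752]
ee_rot: [-3.141, -0.0, 0.898]
wrist_force: [-2.5, 0.6, 3.1]
width: 0.0138
```

```bash
python3 - <<'E'
from h import *
o=robot.get_obs();print(o['tool_pos'],o['ee_rot'],o['wrist_force'],o['wrist_torque'],o['width'])
E
```

```text
[ 0.49757912 -0.08847144  0.07519005] [-3.14120537e+00 -6.91856014e-05  8.98320870e-01] [-2.46863452  0.62843915  3.1176153 ] [0.20171607 0.44079065 0.11427673] 0.01379729107656544
```

Emit:
apply_moves --moves '[[[0,0,0],[0,0,0.02],0.1],[[0,0,0],[0,0,0.05],0.1],[[0,0,0],[0,0,0.09],0.1],[[0,0,0],[0,0,0.13],0.1],[[0,0,0],[0,0,0.17],0.1],[[0,0,0],[0,0,0.21],0.1],[[0,0,0],[0,0,0.24],0.1],[[0,0,0],[0,0,0.26],0.1],[[0,0,0],[0,0,0.26],0.1],[[0,0,0],[0,0,0.26],0.1]]'

```text
time: 27.52
tool_pos: [0.4976, -0.0884, 0.0752]
ee_rot: [-3.141, -0.0, 0.638]
wrist_force: [-3.9, 0.9, 4.4]
width: 0.0137
```

```bash
python3 - <<'E'
from h import *
o=robot.get_obs();print(o['tool_pos'],o['ee_rot'],o['wrist_force'],o['wrist_torque'],o['width'],o['joint_torque'][5])
E
```

```text
[ 0.49759261 -0.0884484   0.07521497] [-3.14117539e+00 -2.50745164e-05  6.38284518e-01] [-3.93551381  0.92050619  4.39160484] [0.33785125 0.68168393 0.04617634] 0.013724823391862076 0.054648559307679534
```

Emit:
apply_moves --moves '[[[0,0,0],[0,0,0.01],0.1],[[0,0,0],[0,0,0.02],0.1],[[0,0,0],[0,0,0.03],0.1],[[0,0,0],[0,0,0.045],0.1],[[0,0,0],[0,0,0.06],0.1],[[0,0,0],[0,0,0.07],0.1],[[0,0,0],[0,0,0.075],0.1],[[0,0,0],[0,0,0.08],0.1],[[0,0,0],[0,0,0.08],0.1],[[0,0,0],[0,0,0.08],0.1]]'

```text
time: 28.35
tool_pos: [0.4976, -0.0884, 0.0752]
ee_rot: [-3.141, 0.0, 0.558]
wrist_force: [-3.6, 2.7, 4.7]
width: 0.0138
```

```bash
python3 - <<'E'
from h import *
o=robot.get_obs();print(o['tool_pos'],o['ee_rot'],o['wrist_force'],o['wrist_torque'],o['width'],o['joint_torque'][5])
E
```

```text
[ 0.49758237 -0.08843521  0.0751773 ] [-3.14113008e+00  4.10839252e-05  5.58005376e-01] [-3.58130078  2.70163156  4.69327124] [0.35098842 0.75667317 0.16282322] 0.013784437027676849 0.13541825115680695
```

Emit:
apply_moves --moves '[[[0,0,0],[0,0,0.005],0.1],[[0,0,0],[0,0,0.01],0.1],[[0,0,0],[0,0,0.015],0.1],[[0,0,0],[0,0,0.02],0.1],[[0,0,0],[0,0,0.025],0.1],[[0,0,0],[0,0,0.03],0.1],[[0,0,0],[0,0,0.035],0.1],[[0,0,0],[0,0,0.035],0.1],[[0,0,0],[0,0,0.035],0.1],[[0,0,0],[0,0,0.035],0.1]]'

```text
time: 29.18
tool_pos: [0.4976, -0.0884, 0.0752]
ee_rot: [-3.141, 0.0, 0.523]
wrist_force: [-3.2, 1.4, 5.1]
width: 0.0136
```

```bash
python3 - <<'E'
from h import *
o=robot.get_obs();print(o['tool_pos'],o['ee_rot'],o['wrist_force'],o['wrist_torque'],o['width'],o['joint_torque'][5])
E
```

```text
[ 0.49758877 -0.08843849  0.07521252] [-3.14115389e+00  7.83607767e-06  5.23005669e-01] [-3.17759011  1.35649332  5.13501619] [0.34878069 0.74525726 0.11259204] 0.013554308785634735 0.13331661466509104
```

Emit:
apply_moves --moves '[[[0,0,0],[0,0,0.01],0.1],[[0,0,0],[0,0,0.02],0.1],[[0,0,0],[0,0,0.03],0.1],[[0,0,0],[0,0,0.04],0.1],[[0,0,0],[0,0,0.05],0.1],[[0,0,0],[0,0,0.055],0.1],[[0,0,0],[0,0,0.06],0.1],[[0,0,0],[0,0,0.06],0.1],[[0,0,0],[0,0,0.06],0.1],[[0,0,0],[0,0,0.06],0.1]]'

```text
time: 30.02
tool_pos: [0.4976, -0.0884, 0.0752]
ee_rot: [-3.141, 0.0, 0.463]
wrist_force: [-3.9, 2.6, 5.0]
width: 0.014
```

```bash
python3 - <<'E'
from h import *
o=robot.get_obs();print(o['tool_pos'],o['ee_rot'],o['wrist_force'],o['wrist_torque'],o['width'],o['joint_torque'][5])
E
```

```text
[ 0.49758161 -0.08841883  0.0752103 ] [-3.14112414e+00  5.06749021e-05  4.63042539e-01] [-3.88587511  2.60080379  5.01073528] [0.3530135  0.74804109 0.13930854] 0.013977796081638138 0.13319877907633781
```

The torque stays at the drag level (0.133 N m), about 0.1 rad past where the lock would meet it, so the selector is free. Continue.

Emit:
apply_moves --moves '[[[0,0,0],[0,0,0.02],0.1],[[0,0,0],[0,0,0.05],0.1],[[0,0,0],[0,0,0.09],0.1],[[0,0,0],[0,0,0.13],0.1],[[0,0,0],[0,0,0.17],0.1],[[0,0,0],[0,0,0.21],0.1],[[0,0,0],[0,0,0.25],0.1],[[0,0,0],[0,0,0.28],0.1],[[0,0,0],[0,0,0.3],0.1],[[0,0,0],[0,0,0.3],0.1]]'

```text
time: 30.85
tool_pos: [0.4976, -0.0884, 0.0752]
ee_rot: [-3.141, 0.0, 0.162]
wrist_force: [-4.1, 2.6, 5.2]
width: 0.014
```

Emit:
apply_moves --moves '[[[0,0,0],[0,0,0.02],0.1],[[0,0,0],[0,0,0.05],0.1],[[0,0,0],[0,0,0.09],0.1],[[0,0,0],[0,0,0.13],0.1],[[0,0,0],[0,0,0.17],0.1],[[0,0,0],[0,0,0.21],0.1],[[0,0,0],[0,0,0.25],0.1],[[0,0,0],[0,0,0.28],0.1],[[0,0,0],[0,0,0.3],0.1],[[0,0,0],[0,0,0.3],0.1]]'

```text
time: 31.68
tool_pos: [0.4976, -0.0883, 0.0752]
ee_rot: [-3.141, 0.0, -0.138]
wrist_force: [-5.0, 2.1, 5.0]
width: 0.0138
```

```bash
python3 - <<'E'
from h import *
o=robot.get_obs();print(o['tool_pos'],o['ee_rot'],o['wrist_force'],o['wrist_torque'],o['width'],o['joint_torque'][5],o['joint_positions'])
E
```

```text
[ 0.49757605 -0.08832018  0.07521288] [-3.14106072e+00  3.55387598e-04 -1.37661548e-01] [-5.03985639  2.11791665  5.04875495] [0.38601261 0.7804169  0.13966726] 0.013806613554073777 0.21695940289646387 [-2.88258588e-01  3.55533151e-02  1.64114844e+00  4.75234319e-04
  1.46532208e+00  1.42014925e+00]
```

Emit:
apply_moves --moves '[[[0,0,0],[0,0,0.01],0.1],[[0,0,0],[0,0,0.03],0.1],[[0,0,0],[0,0,0.05],0.1],[[0,0,0],[0,0,0.07],0.1],[[0,0,0],[0,0,0.085],0.1],[[0,0,0],[0,0,0.095],0.1],[[0,0,0],[0,0,0.1],0.1],[[0,0,0],[0,0,0.1],0.1],[[0,0,0],[0,0,0.1],0.1],[[0,0,0],[0,0,0.1],0.1]]'

```text
time: 32.52
tool_pos: [0.4976, -0.0883, 0.0752]
ee_rot: [-3.141, 0.0, -0.237]
wrist_force: [-3.8, 2.6, 5.3]
width: 0.0136
```

```bash
cat > o.py <<'E'
from h import *
o=robot.get_obs();print(o['tool_pos'],o['ee_rot'],o['wrist_force'],o['wrist_torque'],o['width'],o['joint_torque'][5])
E
python3 o.py
```

```text
[ 0.49756031 -0.08828398  0.07518147] [-3.14103945e+00  4.61639483e-04 -2.36874887e-01] [-3.80564771  2.62815518  5.29021454] [0.38126224 0.81187501 0.12229377] 0.01360675012639562 0.13049593660980463
```

Emit:
apply_moves --moves '[[[0,0,0],[0,0,0.005],0.1],[[0,0,0],[0,0,0.01],0.1],[[0,0,0],[0,0,0.015],0.1],[[0,0,0],[0,0,0.02],0.1],[[0,0,0],[0,0,0.025],0.1],[[0,0,0],[0,0,0.03],0.1],[[0,0,0],[0,0,0.03],0.1],[[0,0,0],[0,0,0.03],0.1],[[0,0,0],[0,0,0.03],0.1],[[0,0,0],[0,0,0.03],0.1]]'

```text
time: 33.35
tool_pos: [0.4976, -0.0883, 0.0752]
ee_rot: [-3.141, 0.0, -0.267]
wrist_force: [-3.9, 1.6, 6.2]
width: 0.0135
```

```bash
python3 o.py
```

```text
[ 0.49759272 -0.08829596  0.07521619] [-3.14106734e+00  3.94474504e-04 -2.66920482e-01] [-3.94910577  1.58914378  6.24219626] [0.41860021 0.84254282 0.14963991] 0.013499463980792138 0.13287456706166267
```

Nominal sel is about 0.935. Small steps now.

Emit:
apply_moves --moves '[[[0,0,0],[0,0,0.004],0.1],[[0,0,0],[0,0,0.008],0.1],[[0,0,0],[0,0,0.012],0.1],[[0,0,0],[0,0,0.016],0.1],[[0,0,0],[0,0,0.02],0.1],[[0,0,0],[0,0,0.02],0.1],[[0,0,0],[0,0,0.02],0.1],[[0,0,0],[0,0,0.02],0.1],[[0,0,0],[0,0,0.02],0.1],[[0,0,0],[0,0,0.02],0.1]]'

```text
time: 34.18
tool_pos: [0.4975, -0.0883, 0.0752]
ee_rot: [-3.141, 0.001, -0.287]
wrist_force: [-3.3, 2.8, 5.1]
width: 0.0139
```

```bash
python3 o.py
```

```text
[ 0.49752909 -0.08827212  0.07516423] [-3.14106718e+00  5.66532420e-04 -2.86894705e-01] [-3.32143859  2.80323188  5.11512625] [0.37189726 0.70468084 0.12034695] 0.01393954318381923 0.13635703828185797
```

Emit:
apply_moves --moves '[[[0,0,0],[0,0,0.004],0.1],[[0,0,0],[0,0,0.008],0.1],[[0,0,0],[0,0,0.012],0.1],[[0,0,0],[0,0,0.015],0.1],[[0,0,0],[0,0,0.015],0.1],[[0,0,0],[0,0,0.015],0.1],[[0,0,0],[0,0,0.015],0.1],[[0,0,0],[0,0,0.015],0.1],[[0,0,0],[0,0,0.015],0.1],[[0,0,0],[0,0,0.015],0.1]]'

```text
time: 35.02
tool_pos: [0.4975, -0.0883, 0.0752]
ee_rot: [-3.141, 0.001, -0.302]
wrist_force: [-3.0, 2.7, 4.3]
width: 0.0135
```

```bash
python3 o.py
```

```text
[ 0.49753265 -0.08825984  0.07518996] [-3.14105380e+00  5.27880703e-04 -3.01883964e-01] [-2.96889515  2.65048726  4.28837579] [0.40680796 0.75335016 0.16318025] 0.01354488117202725 0.1408847887068987
```

Emit:
apply_moves --moves '[[[0,0,0],[0,0,0.004],0.1],[[0,0,0],[0,0,0.008],0.1],[[0,0,0],[0,0,0.012],0.1],[[0,0,0],[0,0,0.015],0.1],[[0,0,0],[0,0,0.015],0.1],[[0,0,0],[0,0,0.015],0.1],[[0,0,0],[0,0,0.015],0.1],[[0,0,0],[0,0,0.015],0.1],[[0,0,0],[0,0,0.015],0.1],[[0,0,0],[0,0,0.015],0.1]]'

```text
time: 35.85
tool_pos: [0.4976, -0.0883, 0.0752]
ee_rot: [-3.141, 0.0, -0.316]
wrist_force: [-4.5, 1.9, 6.4]
width: 0.0135
```

```bash
python3 o.py
```

```text
[ 0.49759317 -0.08828393  0.07519999] [-3.14114718e+00  4.12933997e-04 -3.16425608e-01] [-4.53109691  1.86830613  6.40608489] [0.42605365 0.78987929 0.22618912] 0.01351486016608439 0.2858657017350197
```

The torque doubled to 0.29 N m at about 0.98 rad. One small confirming step.

Emit:
apply_moves --moves '[[[0,0,0],[0,0,0.002],0.1],[[0,0,0],[0,0,0.004],0.1],[[0,0,0],[0,0,0.006],0.1],[[0,0,0],[0,0,0.008],0.1],[[0,0,0],[0,0,0.008],0.1],[[0,0,0],[0,0,0.008],0.1],[[0,0,0],[0,0,0.008],0.1],[[0,0,0],[0,0,0.008],0.1],[[0,0,0],[0,0,0.008],0.1],[[0,0,0],[0,0,0.008],0.1]]'

```text
time: 36.68
tool_pos: [0.4976, -0.0883, 0.0752]
ee_rot: [-3.141, 0.0, -0.324]
wrist_force: [-3.4, 2.6, 4.9]
width: 0.014
```

```bash
python3 o.py
```

```text
[ 0.49757312 -0.08826839  0.07519127] [-3.14114894e+00  4.61073240e-04 -3.24238175e-01] [-3.40355584  2.55527301  4.87336614] [0.43751523 0.79319132 0.29380724] 0.013974252773796025 0.35623636096715927
```

Stop felt (0.36 N m, well under the limit). Unload, open and lift.

Emit:
apply_moves --moves '[[[0,0,0],[0,0,-0.004],0.1],[[0,0,0],[0,0,-0.008],0.1],[[0,0,0],[0,0,-0.008],0.2],[[0,0,0],[0,0,-0.008],0.3],[[0,0,0],[0,0,-0.008],0.4],[[0,0,0],[0,0,-0.008],0.5],[[0,0,0],[0,0,-0.008],0.5],[[0,0,0],[0,0,-0.008],0.5],[[0,0,-0.5],[0,0,-0.008],0.5],[[0,0,-1.5],[0,0,-0.008],0.5]]'

```text
time: 37.52
tool_pos: [0.4967, -0.0883, 0.0891]
ee_rot: [3.142, 0.003, -0.317]
wrist_force: [0.1, -0.9, 0.4]
width: 0.0469
```

Emit:
apply_moves --moves '[[[0,0,-1.5],[0,0,0],0.5],[[0,0,-3.5],[0,0,0],0.5],[[0,0,-5.5],[0,0,0],0.5],[[0,0,-7.5],[0,0,0],0.5],[[0,0,-9.5],[0,0,0],0.5],[[0,0,-11.5],[0,0,0],0.5],[[-2,0,-13],[0,0,0],0.5],[[-5,0,-14],[0,0,0],0.5],[[-7,0,-14],[0,0,0],0.5],[[-8,0,-14],[0,0,0],0.5]]'

```text
time: 38.35
tool_pos: [0.4209, -0.0633, 0.2326]
ee_rot: [-3.141, -0.004, -0.317]
wrist_force: [0.4, -0.2, -0.4]
width: 0.0469
```

Emit:
apply_moves --moves '[[[-2,0,0],[0,0,0],0.5],[[-5,0,0],[0,0,0],0.5],[[-7,0,0],[0,0,0],0.5],[[-8,0,0],[0,0,0],0.5],[[-8,0,0],[0,0,0],0.5],[[-8,0,0],[0,0,0],0.5],[[-8,0,0],[0,0,0],0.5],[[-8,0,0],[0,0,0],0.5],[[-8,0,0],[0,0,0],0.5],[[-8,0,0],[0,0,0],0.5]]'

```text
time: 39.18
tool_pos: [0.3461, -0.039, 0.2296]
ee_rot: [-3.142, 0.001, -0.317]
wrist_force: [0.6, -0.3, -0.0]
width: 0.047
```

```bash
python3 - <<'E'
from h import *
im=optics.snapshot('top')[:,:,::-1].copy();cv2.imwrite('pics/t12.png',im)
cv2.imwrite('pics/t12z.png',cv2.resize(im[110:330,195:515],None,fx=2.4,fy=2.4,interpolation=cv2.INTER_CUBIC))
cv2.imwrite('pics/s12.png',cv2.resize(optics.snapshot('scene')[100:300,160:440,::-1],None,fx=2.8,fy=2.8,interpolation=cv2.INTER_CUBIC))
E
python3 o.py
```

```text
[ 0.34596003 -0.0388772   0.22972331] [-3.14152573e+00  7.68535947e-04 -3.16886451e-01] [-0.18946181 -0.52969027  0.43098932] [0.00789862 0.18787377 0.02042602] 0.04705168836485891 -5.1270119456603425e-05
```

View pics/t12z.png

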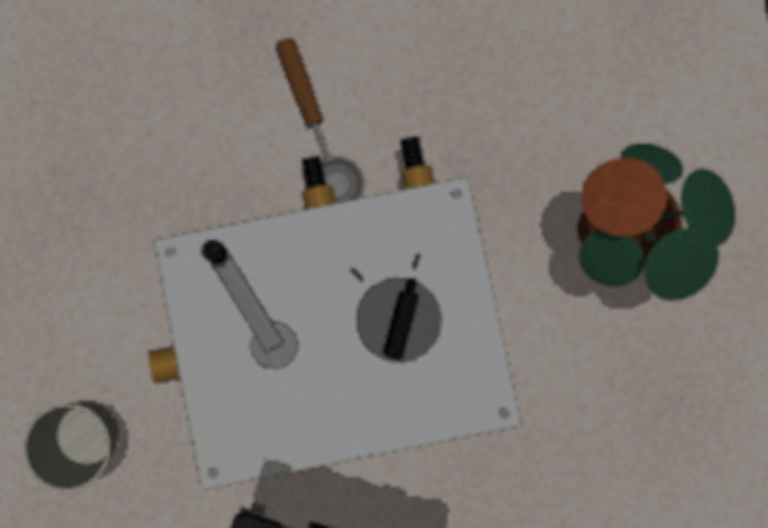

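View pics/s12.png

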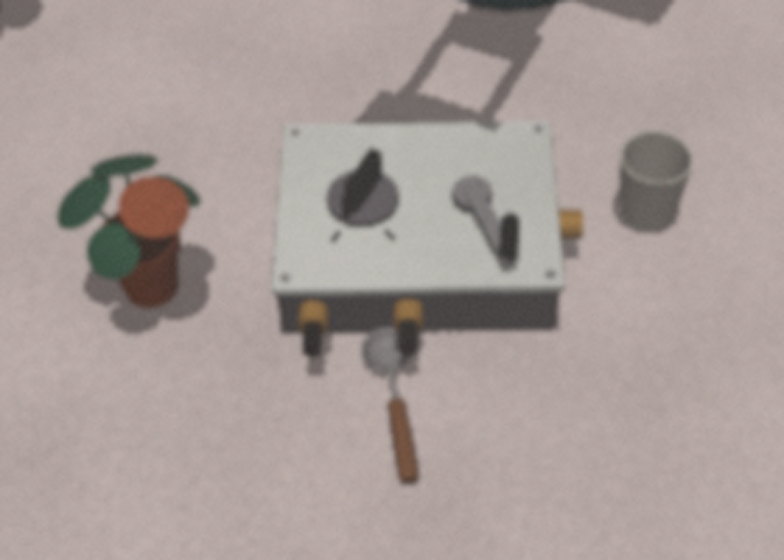

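The top picture shows the selector's nose (411,282) in line with the right-hand mark (417,262). The lever is swung to (214,252). Plant, cup and spoon are unmoved and the arm is clear, so I'm handing in.

```bash
python3 -c "
from bench import job
print(job.close_job())"
```

```text
the job is handed in; nothing more can be done
None
```

The isolator lever is home on its stop and the selector is at its far stop. The arm is clear, and I handed the job in at about 39 s of the 72 s allowed; no verdict is reported.

- **Isolator:** I pushed the post round between the loosely open fingers. The drag was about 4–5 N. At roughly 1.25 rad it stalled, and the force rose 6.5, 7.8, 9.1, then 11.5 N with almost no further movement, so I took that as the stop and backed off. The allowed limit is 22 N.
- **Selector:** I gripped it across the wing and turned it. Torque stayed at the drag level (about 0.13 N m) past the lock position, so it was freed. It then rose to 0.29 and 0.36 N m at about 0.98–0.99 rad, which I took as the far stop. I eased off and let go.
- **Last checks:** The final top and scene pictures show the selector's nose at the right-hand mark, the lever swung over, and the plant, cup and spoon where they started. The force reading was about zero.

**Disagreement with the task notes:** my first lever sweep went over the top of the post without touching it. The camera pictures put the fingertips about 20–25 mm behind the reported TCP, not 14 mm ahead as stated. I worked about 36 mm lower from then on and everything engaged as expected.

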